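# Dock a parts magazine at the top of a loading ramp and clamp it

## Task

Dock the blue parts magazine on the sloping loading ramp: swing the clamp bar by its red knob down-ramp and right round past the ramp's right-hand side, well out of the way, then lay the magazine lengthwise on the lower half of the ramp and let go of it there. Push it up the ramp between the guide rails until it rests squarely against the orange top stop, then lift the clamp bar over it, swing it back straight across and lower it so that its pad rests on top of the magazine. Leave the spool, the case and the tape roll where they are.

Things in the scene. Friction and masses are not known exactly. Their poses are not given: they have to be found in the camera images.
- station: docking station fixed on the bench: grey base plate 235 x 94 mm with a lug for the post. Origin under the plate, 3 mm above the bench; x points up the ramp (level, about away from the robot), y to its left, z up. The clamp's post is an upright steel rod of radius 5.5 mm, top 154 mm above this origin, at x +53, y -58 mm (right-hand side of the ramp)
- deck: the ramp's aluminium surface, 90 mm wide, sloping 10 degrees. Origin on it at the middle of the magazine's docked place; x up the slope on the centre line, y left, z square off it. Guide rails 8 mm high, 6 mm thick, 56 mm apart inside from x -43 to +50 mm, below that flaring to 74 mm apart at x -121 mm; none lower. Friction holds a magazine anywhere on the slope
- ramp_foot (a point): middle of the ramp surface's low edge, at x -188 mm in the deck frame, 13 mm above the bench
- stop_face (a point): middle of the orange top stop's face, on the ramp surface: x +50 mm in the deck frame. The stop is 74 mm wide, 26 mm high, 12 mm thick
- magazine: loose blue magazine with black ends and green parts in its top, a closed block 100 (x) x 48 (y) x 40 (z) mm, 0.2 to 0.42 kg. Origin at the centre of its underside, z up. Both ends are alike: either may lead. Grip it across its 48 mm width
- clamp_knob (a point): centre of the red upright knob at the clamp bar's free end, a cylinder 26 mm across, 32 mm high, standing on the bar's top. It lies 112 mm from the post's axis. Bar 18 mm wide, 12 mm thick, its top 16 mm below this point; under the bar, 58 mm from the post, a rubber pad whose bottom is 40 mm below this point
- clamp_bar (a joint): turn of the clamp bar about the vertical post, rad: 0 straight across the ramp (knob over its left-hand side), positive down-ramp (anticlockwise from above), 1.57 along the ramp's right-hand side pointing to the foot, 2 well out of the way; range -0.3 to 2.2. Light friction: it stays where it is left
- clamp_lift (a joint): height of the clamp bar on its post, m: 0 fully down (pad about 21 mm above the ramp, too low for the magazine to pass beneath), up to 0.055. Gravity and a spring push it down with 4 to 6 N in all. With the bar over a docked magazine the pad rests on it at about 0.020; lift 0.03 or more to swing across the magazine
- spool: white solder spool with black flanges, 59 x 72 x 41 mm, origin under its centre; leave alone
- case: closed blue-grey case 70 x 90 x 29 mm, origin under its centre; leave alone
- tape: blue tape roll lying flat, 100 mm across, 19 mm high, origin under its centre; leave alone

How it is judged:
On the way, in this order (a step that is already met when the one before it is completed fails the run):
1. the clamp bar is swung at least 1.45 rad aside, out of the way (value of joint clamp_bar above 1.45 rad), for 0.2 s.
2. the magazine lies lengthwise on the lower half of the ramp, at rest and let go (x of magazine in the frame of deck between -0.16 and -0.06 m and y of magazine in the frame of deck between -0.025 and 0.025 m and z of magazine in the frame of deck between -0.004 and 0.01 m and angle between the x axis of magazine and the x axis of deck, either way round below 0.3 rad and linear speed of magazine below 0.02 m/s and contact force between the fingers and magazine below 0.1 N), for 0.2 s.
3. the magazine is up against the top stop, square between the rails, the clamp bar still aside (x of magazine in the frame of deck between -0.004 and 0.004 m and y of magazine in the frame of deck between -0.006 and 0.006 m and z of magazine in the frame of deck between -0.003 and 0.004 m and angle between the x axis of magazine and the x axis of deck, either way round below 0.07 rad and value of joint clamp_bar above 1.2 rad), for 0.2 s.
At the end, for the whole second after the job is handed in: The magazine rests against the top stop (within 4 mm), flat on the ramp, square between the rails (4 degrees), and the clamp bar is straight across (within 0.2 rad), let go, its pad resting on the magazine's top (lift 13 to 26 mm) (x of magazine in the frame of deck between -0.004 and 0.004 m and y of magazine in the frame of deck between -0.006 and 0.006 m and z of magazine in the frame of deck between -0.003 and 0.004 m and angle between the x axis of magazine and the x axis of deck, either way round below 0.07 rad and value of joint clamp_bar between -0.2 and 0.2 rad and value of joint clamp_lift between 0.013 and 0.026 m and linear speed of magazine below 0.01 m/s); the robot touches nothing.
It fails at once if a bystander (the white solder spool) is shoved more than 30 mm (distance of spool from where it was at the start of the episode above 0.03 m).
It fails at once if a bystander (the blue-grey case) is shoved more than 30 mm (distance of case from where it was at the start of the episode above 0.03 m).
It fails at once if a bystander (the blue tape roll) is shoved more than 30 mm (distance of tape from where it was at the start of the episode above 0.03 m).
It also fails if it takes over 72 s, if anything falls off the work surface, if the arm or the gripper's body presses on something with over 40 N, if the wrist force passes 120 N, or if a joint passes its speed limit or range.

## Robot

A 7-joint arm with a two-finger parallel gripper is mounted at the origin on the work surface; the furniture and walls round the work are solid. World frame = base frame: x ahead of the robot, y to its left, z up, the work surface at z = 0. Lengths are in m, angles in rad, forces in N, time in s.
With the tool pointing down it reaches from about 0.4 to 0.85 m from the base axis. Payload 6.9 kg.
Tool frame: the origin (TCP) lies at the very end of the fingers, on their centre line; the grasp point (between the pads) lies behind it (bot.tcp_to_grasp is the z of the grasp point in the tool frame, in m); z points along the fingers, x is the direction in which the jaws open and shut, and the axes are right-handed (so a half turn about z gives the same grasp; the last joint's range is limited). The gripper opens to 85 mm and grips with 20 to 120 N. Pads are 22 mm wide; open, the fingers measure 114 mm over their backs; the gripper's body (76 mm by 85 mm) begins 54 mm behind the grasp point. The pads swing forward as they close: fully open they stand 13 mm farther back than shut.
Start: joints at [1.393, 0.507, -0.238, 1.5, 0.126, 1.149, -0.155], TCP at [0.174, -0.6, 0.231] pointing down, gripper open.
Joint ranges: [-3.08, 3.08], [-0.24, 2.05], [-1.43, 1.35], [0, 2.5], [-1.52, 4.66], [0.17, 1.96], [-2.89, 2.89]. Speed limits (rad/s): [2.39, 2.39, 3.14, 3.14, 3.14, 3.14, 3.14].

## Interface

Orientations are given as a rotation vector (axis times angle).
In Python, from workcell import bot gives the robot as it stands.
- The arm moves only by the tool move_arm, never from a script. Its argument "targets" is a list of rows, each a list of 2 entries, a list of its own where there are three numbers: the shift along the tool's x, y, z normalised to -1 to 1, where 1 is 25 mm, then the turn, a rotation vector about the tool's x, y, z normalised to -1 to 1, where 1 is 5 degrees. In form: [[[dx, dy, dz], [rx, ry, rz]], ...]. A call has 1 to 12 rows; each row shifts and turns the pose as measured when the row begins, along the tool's axes as they then stand; what a row does not reach is not made up. A row lasts 1/12 s, in which the tool goes at most 41.7 mm and 7.16 degrees, less where a joint would pass 70% of its speed; a pose out of reach is approached as far as the arm can. A call with a number of a shift or a turn outside -1 to 1 is refused whole. A call with a gripper value outside its range is refused whole. "jaw" is the opening, from -1 (shut) to 1 (fully open), so that 0 is half open, set as the call begins (left out, the last holds). The fingers move at their own pace and stop on an object; "newtons" is the grip in N (left out, the last holds). Time passes only in rows, so rows that do not move let the fingers close. It gives the time, the measured TCP pose, the force and the opening at its end, in the units of the state.
- bot.read_state(): the state, without advancing time (a new reading comes with each control period).
- bot.grab_frame(name): name is "scene" or "side" or "wrist"; returns a dict with "img" (480x640x3 uint8, red, green, blue), "z_map" (480x640 float32, m along the optical axis (not along the pixel's ray), 0 where there is no reading), "fx", "fy", "cx", "cy" (pixels), "k1" (the pictures are not rectified: a ray, as slopes to the right and down, at radius r is drawn at 1 + k1 r^2 times it, then the intrinsics apply), "rvec" (rotation vector, rad) and "tvec" (3), from world to camera coordinates, as OpenCV has them; the wrist camera has in their place "T_tool_cam" (4x4, takes a point from camera to tool coordinates, whose origin is the TCP and whose axes are the tool frame's). Camera axes: x right, y down, z forward; pixel columns grow to the right and rows downward; lengths in m; the calibration is good to about 2 mm. A picture is of the moment at which its call begins: read the wrist's pose just before it.
- bot.finish_job(): hands the job in, once; it reports no verdict.
The state is a dict: "t": time; "joint_positions": joint angles; "joint_vel": joint speeds; "tau": joint torques, N m; "tcp_pos": TCP position; "orientation": TCP orientation; "contact_force": force on the tool from outside, world axes, zero at the start; "moment": the same for the moment, N m; "gripper_width": finger opening in m.
Only numpy, scipy, OpenCV 4.12 (cv2) and the standard library are available. Lean on these libraries where they do the work, as an engineer would, in place of code of your own. Each camera call takes 0.05 s, during which the arm holds its last target.

## Working session

There is one attempt and no reset: what is moved stays moved. The work goes in short steps, Python scripts to look and compute and a tool call to move; the robot and the scene stay as the last step left them, time stands still between calls to the robot, and variables do not carry over. Pictures are saved under pics/ and viewed, and the job is handed in when it is done.

Besides the shell and the picture viewer there is one more tool, called after "Request:" as name([rows], argument=value, ...), one row to a line, values as JSON. move_arm: Moves the arm, as the interface text tells. Scaled input: -1 to 1 covers 25 mm each way for a shift and 5 degrees each way for a turn. Its arguments: {"type":"object","properties":{"targets":{"type":"array"},"jaw":{"type":"number"},"newtons":{"type":"number"}},"required":["targets"]}

```bash
ls; mkdir -p pics
python3 - <<'E'
from workcell import bot
import cv2
s=bot.read_state()
for k,v in s.items(): print(k,v)
print(bot.tcp_to_grasp)
for n in ["scene","side","wrist"]:
    f=bot.grab_frame(n)
    cv2.imwrite(f"pics/{n}0.png",f["img"][:,:,::-1])
    print(n,{k:v for k,v in f.items() if k not in("img","z_map")}, (f["z_map"]>0).mean())
print(bot.read_state()["t"])
E
```

```text
pics
t 0.0
joint_positions [ 1.39346302  0.50831671 -0.23752576  1.50111117  0.12569397  1.14891567
 -0.15480492]
joint_vel [ 0.00020349  0.00048527 -0.00168855  0.00121201  0.00094884  0.0010009
 -0.0006027 ]
tau [-1.60559230e-03 -6.20610809e+01 -2.18733698e+00 -2.49664432e+01
  1.26624704e-02  1.17903203e-02  4.46794729e-05]
tcp_pos [ 0.17421129 -0.59971126  0.23045031]
orientation [-2.51154878e+00  1.88553124e+00  2.24128275e-03]
contact_force [ 0.85697261 -0.48584139 -0.51052023]
moment [ 0.01181493  0.02418091 -0.01234486]
gripper_width 0.08569523237111908
-0.0187
scene {'fx': 499.0895698510121, 'fy': 499.0895698510121, 'cx': 326.4801378643364, 'cy': 235.74058656022754, 'k1': -0.0848911521185329, 'rvec': array([ 0.75229615, -2.43911261,  1.32726193]), 'tvec': array([0.4954182 , 0.26733645, 0.96424118])} 0.929013671875
side {'fx': 518.8094126584102, 'fy': 518.8094126584102, 'cx': 317.1994805202601, 'cy': 239.0148144835528, 'k1': -0.13498624671418089, 'rvec': array([ 2.14785549, -0.10931553,  0.03561899]), 'tvec': array([-0.60222698,  0.08577453,  1.32940145])} 0.9959147135416667
wrist {'fx': 427.0942590627586, 'fy': 427.0942590627586, 'cx': 321.0265082946317, 'cy': 241.53494999279985, 'k1': 0.017222994269365147, 'T_tool_cam': array([[ 9.99999849e-01, -6.66553229e-05, -5.46290425e-04,
        -9.58634416e-04],
       [ 2.32181941e-04,  9.51071410e-01,  3.08971065e-01,
        -7.92404071e-02],
       [ 4.98966639e-04, -3.08971145e-01,  9.51071282e-01,
        -1.43151287e-01],
       [ 0.00000000e+00,  0.00000000e+00,  0.00000000e+00,
         1.00000000e+00]])} 0.996181640625
0.15
```

View pics/scene0.png

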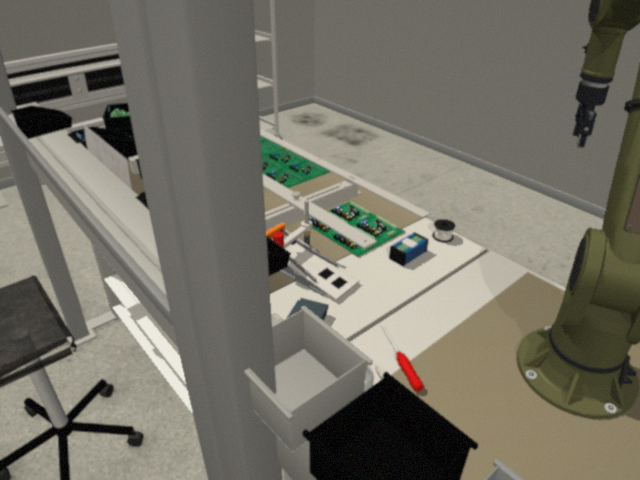

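View pics/side0.png

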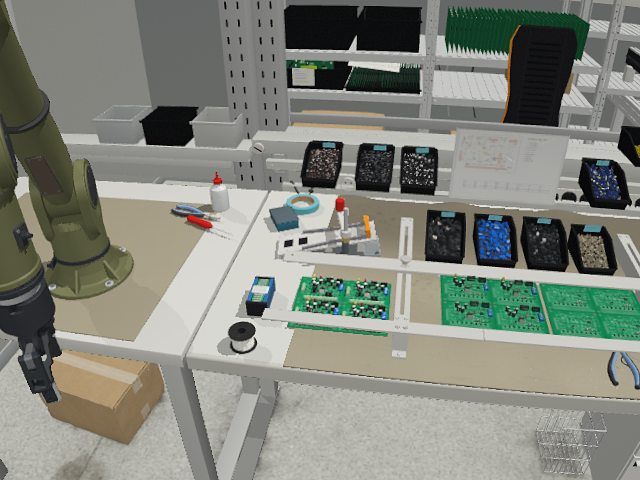

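View pics/wrist0.png

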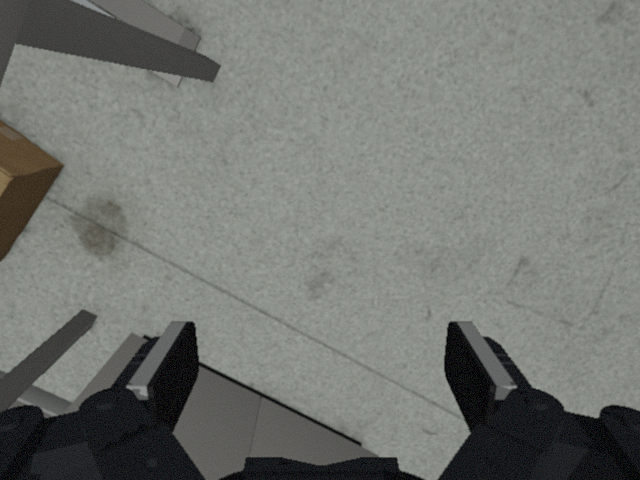

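The side view shows the red knob at about (340,205), the station at (330,240), the magazine at (261,295), the spool at (242,338), the case at (284,218) and the tape at (303,203). The scene view is partly hidden by a pillar. Next I'll zoom in and measure.

```bash
cat > h.py <<'E'
import numpy as np, cv2
from workcell import bot
from scipy.spatial.transform import Rotation as R
def K(f): return np.array([[f["fx"],0,f["cx"]],[0,f["fy"],f["cy"]],[0,0,1.]])
def T_wc(f,s=None):
    T=np.eye(4)
    if "rvec" in f:
        r=R.from_rotvec(f["rvec"]).as_matrix(); T[:3,:3]=r.T; T[:3,3]=-r.T@f["tvec"]; return T
    T[:3,:3]=R.from_rotvec(s["orientation"]).as_matrix(); T[:3,3]=s["tcp_pos"]
    return T@f["T_tool_cam"]
def rays(f,uv):
    uv=np.asarray(uv,float).reshape(-1,2)
    d=np.array([f["k1"],0,0,0,0.])
    n=cv2.undistortPoints(uv.reshape(-1,1,2),K(f),d).reshape(-1,2)
    return np.c_[n,np.ones(len(n))]
def unproj(f,uv,s=None):
    uv=np.asarray(uv,int).reshape(-1,2)
    z=f["z_map"][uv[:,1],uv[:,0]]
    p=rays(f,uv)*z[:,None]; T=T_wc(f,s)
    return p@T[:3,:3].T+T[:3,3]
def onplane(f,uv,h,s=None):
    T=T_wc(f,s); d=rays(f,uv)@T[:3,:3].T; o=T[:3,3]
    return o+d*((h-o[2])/d[:,2])[:,None]
def project(f,P,s=None):
    T=np.linalg.inv(T_wc(f,s)); p=np.asarray(P,float).reshape(-1,3)@T[:3,:3].T+T[:3,3]
    n=p[:,:2]/p[:,2:]; r=(n**2).sum(1,keepdims=True); n=n*(1+f["k1"]*r)
    return n*[f["fx"],f["fy"]]+[f["cx"],f["cy"]]
def cloud(f,s=None):
    g=np.stack(np.meshgrid(np.arange(640),np.arange(480)),-1).reshape(-1,2)
    return unproj(f,g,s).reshape(480,640,3)
def save(name,img): cv2.imwrite("pics/"+name+".png",img[:,:,::-1])
def crop(img,x0,y0,x1,y1,k): return cv2.resize(img[y0:y1,x0:x1],None,fx=k,fy=k,interpolation=cv2.INTER_CUBIC)
E
python3 - <<'E'
from h import *
f=bot.grab_frame("side"); save("sidez",crop(f["img"],215,180,415,330,4))
np.savez("side0.npz",**{k:v for k,v in f.items()})
g=bot.grab_frame("scene"); save("scenez",crop(g["img"],250,190,450,340,4))
np.savez("scene0.npz",**{k:v for k,v in g.items()})
pts=dict(knob=(340,205),mag=(262,290),spool=(242,330),case=(284,213),tape=(292,205),bench=(225,300),rail=(345,257),rail2=(300,318),rail3=(404,270),stop=(367,227))
for k,v in pts.items(): print(k,unproj(f,v).round(3))
print("cams",T_wc(f)[:3,3],T_wc(g)[:3,3])
E
```

```text
knob [[0.675 0.08  0.107]]
mag [[ 0.462 -0.176  0.041]]
spool [[ 0.418 -0.296  0.032]]
case [[0.526 0.193 0.027]]
tape [[0.552 0.256 0.017]]
bench [[ 0.37  -0.153 -0.   ]]
rail [[ 0.664 -0.099  0.064]]
rail2 [[ 0.542 -0.306  0.063]]
rail3 [[ 0.794 -0.169  0.064]]
stop [[0.736 0.004 0.08 ]]
cams [ 0.51457202 -1.11755875  0.78969671] [0.05338658 0.83123782 0.7435473 ]
```

View pics/sidez.png

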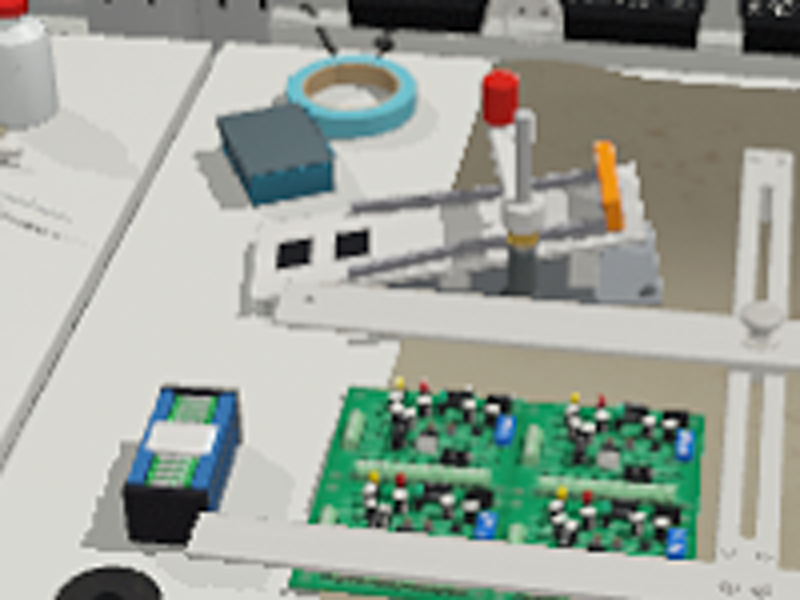

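View pics/scenez.png

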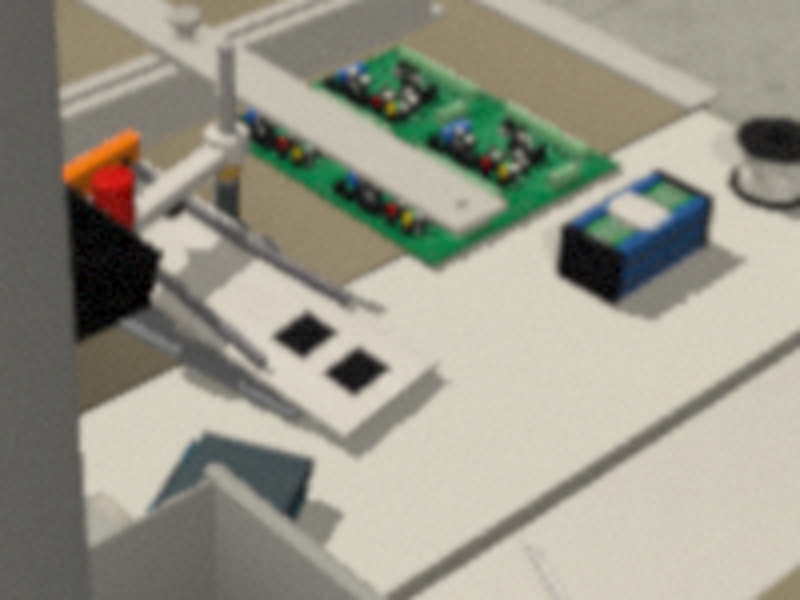

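The side zoom shows the magazine with its black end toward (165,510) crop, the post at (522,150), the knob at (500,97) and the stop at (607,185). White hold-down rails about 64 mm high run beside the ramp. Next come the measurements from colour masks.

Run:
```python
from h import *
fs=dict(np.load("side0.npz")); fc=dict(np.load("scene0.npz"))
for n,f in (("side",fs),("scene",fc)):
    C=cloud(f); hsv=cv2.cvtColor(f["img"],cv2.COLOR_RGB2HSV)
    roi=(C[...,0]>0.3)&(C[...,0]<0.9)&(C[...,1]>-0.4)&(C[...,1]<0.35)&(C[...,2]>0.002)&(C[...,2]<0.3)&(f["z_map"]>0)
    H,S,V=hsv[...,0],hsv[...,1],hsv[...,2]
    m=dict(red=((H<5)|(H>174))&(S>170)&(V>90),orange=(H>7)&(H<20)&(S>190)&(V>150),blue=(H>103)&(H<120)&(S>150),)
    for k,mm in m.items():
        mm=mm&roi
        nl,lab,st,ce=cv2.connectedComponentsWithStats(mm.astype(np.uint8))
        for i in range(1,nl):
            if st[i,4]>25:
                P=C[lab==i]; print(n,k,st[i],ce[i].round(1),np.median(P,0).round(3),P.min(0).round(3),P.max(0).round(3))
# deck plane from side
    # post
f=fs; C=cloud(f)
for v in range(205,235,3): print(v,[tuple(C[v,u].round(3)) for u in range(343,350)])
```

```text
side red [213 172   9  12  53] [217.  179.6] [0.332 0.292 0.098] [0.321 0.279 0.085] [0.344 0.304 0.12 ]
side red [336 198   8  13  94] [339.4 204.1] [0.674 0.077 0.111] [0.664 0.069 0.093] [0.684 0.096 0.121]
side red [206 222   6   6  29] [208.2 224.8] [0.306 0.166 0.019] [0.3   0.159 0.014] [0.314 0.175 0.025]
side orange [364 216   6  21  65] [366.8 226.3] [0.737 0.007 0.078] [ 0.731 -0.013  0.06 ] [0.744 0.063 0.082]
side blue [253 277   6   8  26] [255.3 280.6] [ 0.445 -0.138  0.04 ] [ 0.44  -0.151  0.037] [ 0.452 -0.123  0.042]
side blue [263 278  11  24  94] [268.7 289.9] [ 0.478 -0.173  0.04 ] [ 0.463 -0.215  0.031] [ 0.488 -0.128  0.042]
side blue [247 291   6  10  32] [249.7 296.3] [ 0.434 -0.196  0.04 ] [ 0.427 -0.21   0.035] [ 0.439 -0.179  0.043]
scene red [273 232  10  15 109] [278.3 237.6] [0.667 0.095 0.116] [0.66  0.077 0.09 ] [0.685 0.104 0.122]
scene red [397 352   6  10  36] [399.  355.9] [0.305 0.181 0.021] [0.3   0.171 0.016] [0.314 0.191 0.026]
scene orange [266 224  18  11  71] [274.5 229.2] [0.733 0.03  0.079] [ 0.727 -0.002  0.072] [0.741 0.06  0.082]
scene
[... 3617 characters left out ...]
np.float64(-0.029), np.float64(0.099)), (np.float64(0.676), np.float64(-0.03), np.float64(0.1)), (np.float64(0.679), np.float64(-0.026), np.float64(0.097)), (np.float64(0.682), np.float64(-0.022), np.float64(0.094)), (np.float64(0.685), np.float64(-0.02), np.float64(0.093))]
232 [(np.float64(0.668), np.float64(-0.036), np.float64(0.095)), (np.float64(0.671), np.float64(-0.033), np.float64(0.093)), (np.float64(0.673), np.float64(-0.034), np.float64(0.094)), (np.float64(0.676), np.float64(-0.033), np.float64(0.093)), (np.float64(0.678), np.float64(-0.035), np.float64(0.094)), (np.float64(0.681), np.float64(-0.032), np.float64(0.092)), (np.float64(0.683), np.float64(-0.037), np.float64(0.095))]
```

```bash
cat >> h.py <<'E'
def pose(s=None):
    s=s or bot.read_state(); return np.array(s["tcp_pos"]),R.from_rotvec(s["orientation"])
def down(yaw,pitch=0,decky=0):
    """tool z down, tool x at world angle yaw (rad)"""
    x=np.array([np.cos(yaw),np.sin(yaw),0]); z=np.array([0,0,-1.]); return R.from_matrix(np.c_[x,np.cross(z,x),z])
def plan(P,Q,n=None,start=None):
    p,q=start or pose(); rv=(q.inv()*Q).as_rotvec(); d=np.asarray(P)-p
    if n is None: n=int(np.ceil(max(np.linalg.norm(d)/0.024,np.degrees(np.linalg.norm(rv))/4.9,1)))
    print("rows",n,"dworld mm",(d*1000).round(1),"rot tool deg",np.degrees(rv).round(2))
    # per-row: const world shift expressed in tool at each row
    for k in range(n):
        qk=q*R.from_rotvec(rv*k/n)
        print(k,(qk.inv().apply(d/n)/0.025).round(2).tolist(),(np.degrees(rv/n)/5).round(2).tolist())
E
python3 - <<'E'
from h import *
p,q=pose(); print(q.as_matrix().round(3))
fs=dict(np.load("side0.npz")); C=cloud(fs)
# white rail end near magazine
for uv in [(263,309),(263,314),(270,312),(287,253),(285,256),(290,252),(320,318)]: print(uv,C[uv[1],uv[0]].round(3))
plan([0.56,0.0,0.33],down(np.pi/2+0.0))
plan([0.56,0.0,0.33],down(-np.pi/2+0.0),n=2)
E
```

```text
[[ 0.279 -0.96  -0.   ]
 [-0.96  -0.279  0.001]
 [-0.001 -0.    -1.   ]]
(263, 309) [ 0.462 -0.224  0.025]
(263, 314) [ 0.465 -0.285  0.063]
(270, 312) [ 0.48  -0.281  0.064]
(287, 253) [ 0.525 -0.068  0.065]
(285, 256) [ 0.52  -0.074  0.061]
(290, 252) [ 0.533 -0.062  0.063]
(320, 318) [ 0.583 -0.314  0.066]
rows 34 dworld mm [385.7 600.   99.1] rot tool deg [-7.0000e-02  1.0000e-02 -1.6379e+02]
0 [-0.55, -0.63, -0.12] [-0.0, 0.0, -0.96]
1 [-0.5, -0.68, -0.12] [-0.0, 0.0, -0.96]
2 [-0.44, -0.72, -0.12] [-0.0, 0.0, -0.96]
3 [-0.38, -0.75, -0.12] [-0.0, 0.0, -0.96]
4 [-0.31, -0.78, -0.12] [-0.0, 0.0, -0.96]
5 [-0.25, -0.8, -0.12] [-0.0, 0.0, -0.96]
6 [-0.18, -0.82, -0.12] [-0.0, 0.0, -0.96]
7 [-0.11, -0.83, -0.12] [-0.0, 0.0, -0.96]
8 [-0.04, -0.84, -0.12] [-0.0, 0.0, -0.96]
9 [0.03, -0.84, -0.12] [-0.0, 0.0, -0.96]
10 [0.1, -0.83, -0.12] [-0.0, 0.0, -0.96]
11 [0.17, -0.82, -0.12] [-0.0, 0.0, -0.96]
12 [0.24, -0.8, -0.12] [-0.0, 0.0, -0.96]
13 [0.31, -0.78, -0.12] [-0.0, 0.0, -0.96]
14 [0.37, -0.75, -0.12] [-0.0, 0.0, -0.96]
15 [0.43, -0.72, -0.12] [-0.0, 0.0, -0.96]
16 [0.49, -0.68, 
[... 213 characters left out ...]
 -0.12] [-0.0, 0.0, -0.96]
22 [0.76, -0.36, -0.12] [-0.0, 0.0, -0.96]
23 [0.79, -0.29, -0.12] [-0.0, 0.0, -0.96]
24 [0.81, -0.22, -0.12] [-0.0, 0.0, -0.96]
25 [0.82, -0.15, -0.12] [-0.0, 0.0, -0.96]
26 [0.83, -0.08, -0.12] [-0.0, 0.0, -0.96]
27 [0.84, -0.01, -0.12] [-0.0, 0.0, -0.96]
28 [0.84, 0.06, -0.12] [-0.0, 0.0, -0.96]
29 [0.83, 0.13, -0.12] [-0.0, 0.0, -0.96]
30 [0.82, 0.2, -0.12] [-0.0, 0.0, -0.96]
31 [0.8, 0.26, -0.12] [-0.0, 0.0, -0.96]
32 [0.77, 0.33, -0.12] [-0.0, 0.0, -0.96]
33 [0.74, 0.39, -0.12] [-0.0, 0.0, -0.96]
rows 2 dworld mm [385.7 600.   99.1] rot tool deg [1.000e-02 5.000e-02 1.621e+01]
0 [-9.37, -10.76, -1.97] [0.0, 0.0, 1.62]
1 [-10.79, -9.33, -1.98] [0.0, 0.0, 1.62]
```

Request:
move_arm([
  [[-0.56, -0.76, -0.13], [0, 0, 0]],
  [[-0.56, -0.76, -0.13], [0, 0, 0]],
  [[-0.56, -0.76, -0.13], [0, 0, 0]],
  [[-0.56, -0.76, -0.13], [0, 0, 0]],
  [[-0.56, -0.76, -0.13], [0, 0, 0]],
  [[-0.56, -0.76, -0.13], [0, 0, 0]],
  [[-0.56, -0.76, -0.13], [0, 0, 0]],
  [[-0.56, -0.76, -0.13], [0, 0, 0]],
  [[-0.56, -0.76, -0.13], [0, 0, 0]],
  [[-0.56, -0.76, -0.13], [0, 0, 0]],
  [[-0.56, -0.76, -0.13], [0, 0, 0]],
  [[-0.56, -0.76, -0.13], [0, 0, 0]],
])

```text
t: 1.25
tcp_pos: [0.3479, -0.3696, 0.2682]
orientation: [2.5, -1.9, -0.009]
contact_force: [-0.1, -0.2, -0.2]
gripper_width: 0.0855
```

Request:
move_arm([
  [[-0.55, -0.76, -0.13], [0, 0, 0]],
  [[-0.55, -0.76, -0.13], [0, 0, 0]],
  [[-0.55, -0.76, -0.13], [0, 0, 0]],
  [[-0.55, -0.76, -0.13], [0, 0, 0]],
  [[-0.55, -0.76, -0.13], [0, 0, 0]],
  [[-0.55, -0.76, -0.13], [0, 0, 0]],
  [[-0.55, -0.76, -0.13], [0, 0, 0]],
  [[-0.55, -0.76, -0.13], [0, 0, 0]],
  [[-0.55, -0.76, -0.13], [0, 0, 0]],
  [[-0.55, -0.76, -0.13], [0, 0, 0]],
  [[-0.55, -0.76, -0.13], [0, 0, 0]],
  [[-0.55, -0.76, -0.13], [0, 0, 0]],
])

```text
t: 2.25
tcp_pos: [0.5299, -0.137, 0.3092]
orientation: [2.498, -1.901, -0.007]
contact_force: [0.0, -1.3, -0.2]
gripper_width: 0.0852
```

Request:
move_arm([
  [[-0.55, -0.76, -0.13], [0, 0, 0]],
  [[-0.55, -0.76, -0.13], [0, 0, 0]],
  [[-0.55, -0.76, -0.13], [0, 0, 0]],
  [[-0.55, -0.76, -0.13], [0, 0, 0]],
  [[-0.55, -0.76, -0.13], [0, 0, 0]],
  [[-0.55, -0.76, -0.13], [0, 0, 0]],
  [[0, 0, 0], [0, 0, 0]],
])

```text
t: 2.83
tcp_pos: [0.6229, -0.016, 0.3288]
orientation: [2.505, -1.896, -0.01]
contact_force: [-0.4, -0.0, 0.0]
gripper_width: 0.0856
```

Run:
```python
from h import *
s=bot.read_state(); f=bot.grab_frame("wrist"); save("w1",f["img"])
np.savez("w1.npz",s_pos=s["tcp_pos"],s_ori=s["orientation"],**f)
print(s["t"],s["tcp_pos"],s["joint_positions"].round(2) if hasattr(s["joint_positions"],'round') else s["joint_positions"])
```

```text
2.8333 [ 0.62293476 -0.01597338  0.32882888] [ 0.25  0.47 -0.45  1.32  0.2   1.4  -1.49]
```

View pics/w1.png

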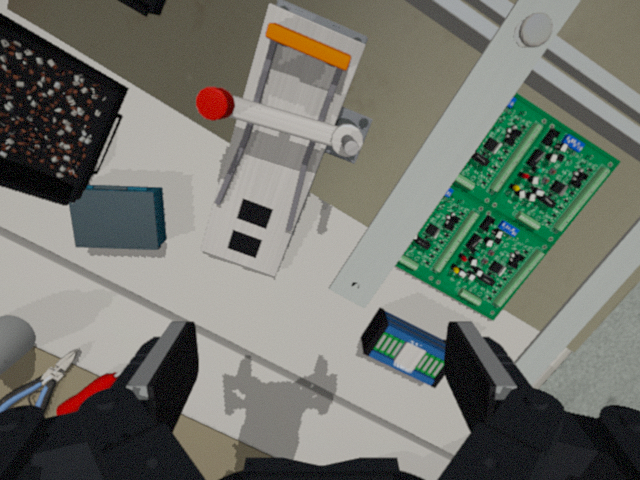

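The wrist view shows the knob at (214,103), the post top at (348,140), the stop at (308,46), the deck squares at (255,213) and (244,244), the foot edge from (204,250) to (277,275), and the magazine at (407,347).

```bash
cat >> h.py <<'E'
def load(n):
    d=dict(np.load(n,allow_pickle=True)); s=None
    if "s_pos" in d: s=dict(tcp_pos=d.pop("s_pos"),orientation=d.pop("s_ori"))
    return d,s
E
python3 - <<'E'
from h import *
f,s=load("w1.npz"); C=cloud(f,s)
img=f["img"]; hsv=cv2.cvtColor(img,cv2.COLOR_RGB2HSV); H,S,V=[hsv[...,i] for i in range(3)]
def comps(m,amin=60):
    nl,lab,st,ce=cv2.connectedComponentsWithStats(m.astype(np.uint8))
    return [(st[i],ce[i],lab==i) for i in range(1,nl) if st[i,4]>amin]
red=((H<5)|(H>174))&(S>170)&(V>90); red[200:]=0
for st,ce,m in comps(red):
    P=C[m]; top=P[P[:,2]>np.percentile(P[:,2],70)]; print("red",st,P.min(0).round(3),P.max(0).round(3),np.median(P,0).round(3))
    top=m&(C[...,2]>0.118); ys,xs=np.nonzero(top); print("  top",onplane(f,[[xs.mean(),ys.mean()]],0.1225,s).round(4),len(xs))
org=(H>7)&(H<22)&(S>180)&(V>140); org[100:]=0
for st,ce,m in comps(org):
    c=cv2.findContours(m.astype(np.uint8),0,2)[0][0]; r=cv2.minAreaRect(c); b=cv2.boxPoints(r)
    print("orange",st,b.round(1).tolist(), onplane(f,b,0.083,s).round(4).tolist(), np.median(C[m],0).round(3),np.percentile(C[m][:,2],[5,95]))
blk=(V<45); blk[:190]=0; blk[260:]=0; blk[:,:225]=0; blk[:,280:]=0
for st,ce,m in comps(blk):
    print("blk",st,ce, np.median(C[m],0).round(4), onplane(f,[ce],np.median(C[m][:,2]),s).round(4))
for u,v in [(348,140),(205,249),(277,274),(240,262)]: print((u,v),C[v-2:v+3,u-2:u+3].reshape(-1,3).mean(0).round(4))
# deck plane fit
poly=np.array([[225,245],[270,262],[290,205],[250,190]]); mk=np.zeros((480,640),np.uint8); cv2.fillPoly(mk,[poly],1)
P=C[(mk>0)&(f["z_map"]>0)]; c=P.mean(0); n=np.linalg.svd(P-c)[2][2]; n*=np.sign(n[2]); print("plane",c.round(4),n.round(4),"tilt",np.degrees(np.arccos(n[2])),"uphill yaw",np.degrees(np.arctan2(-n[1],-n[0])))
# post top
pt=(C[...,2]>0.148)&(C[...,2]<0.17)&(np.hypot(C[...,0]-0.6755,C[...,1]+0.024)<0.03); ys,xs=np.nonzero(pt); print("post",len(xs),xs.mean(),ys.mean(),C[pt].mean(0).round(4),onplane(f,[[xs.mean(),ys.mean()]],0.157,s).round(4))
# magazine top
mg=(C[...,2]>0.033)&(C[...,2]<0.047)&(C[...,0]>0.38)&(C[...,0]<0.52)&(C[...,1]>-0.26)&(C[...,1]<-0.08)
for st,ce,m in comps(mg,300):
    c=max(cv2.findContours(m.astype(np.uint8),0,2)[0],key=len); r=cv2.minAreaRect(c); b=cv2.boxPoints(r)
    Q=onplane(f,b,0.04,s); print("mag",st,b.round(1).tolist(),Q.round(4).tolist(),"c",Q.mean(0).round(4),"sides",np.linalg.norm(Q[0]-Q[1]),np.linalg.norm(Q[1]-Q[2]),np.median(C[m][:,2]))
    P=C[m][:,:2]; print(P.mean(0),cv2.minAreaRect(P.astype(np.float32)))
save("w1z",crop(img,330,290,470,395,5))
save("w1y",crop(img,190,0,390,150,4))
E
```

```text
red [196  87  37  33 905] [0.662 0.006 0.096] [0.7   0.102 0.472] [0.675 0.088 0.121]
  top [[0.6743 0.089  0.1225]] 825
orange [ 266   24   84   46 1362] [[263.8999938964844, 35.70000076293945], [270.0, 21.200000762939453], [351.3999938964844, 55.599998474121094], [345.29998779296875, 70.0999984741211]] [[0.735, 0.067, 0.083], [0.7468, 0.0647, 0.083], [0.7402, -0.0068, 0.083], [0.7281, -0.0051, 0.083]] [0.738 0.03  0.081] [0.07925542 0.0829853 ]
blk [238 200  33  27 547] [254.23765996 213.25045704] [0.5691 0.0462 0.0261] [[0.569  0.0463 0.0261]]
blk [229 231  31  26 479] [244.07306889 243.5908142 ] [0.53   0.0497 0.0193] [[0.5298 0.05   0.0193]]
(348, 140) [ 0.6779 -0.0192  0.1457]
(205, 249) [0.5091 0.0919 0.0134]
(277, 274) [0.4971 0.0058 0.0029]
(240, 262) [0.5045 0.0502 0.0134]
plane [0.555  0.0388 0.0234] [-0.1715  0.0031  0.9852] tilt 9.875718765566267 uphill yaw -1.0481741015716188
post 193 351.1554404145078 147.56476683937825 [ 0.6742 -0.022   0.1571] [[ 0.6742 -0.0221  0.157 ]]
mag [ 363  320   82   69 2995] [[361.3999938964844, 352.20001220703125], [379.0, 317.0], [454.20001220703125, 354.6000061035156], [436.6000061035156, 389.79998779296875]] [[0.4448, -0.1121, 0.04], [0.4938, -0.1175, 0.04], [0.4715, -0.2164, 0.04], [0.4204, -0.2138, 0.04]] c [ 0.4576 -0.1649  0.04  ] sides 0.04930280737934615 0.1013124597394014 0.03968901090706772
[ 0.45737928 -0.16328021] ((0.4561225175857544, -0.16759125888347626), (0.10029670596122742, 0.04800163954496384), 76.94392395019531)
```

View pics/w1z.png

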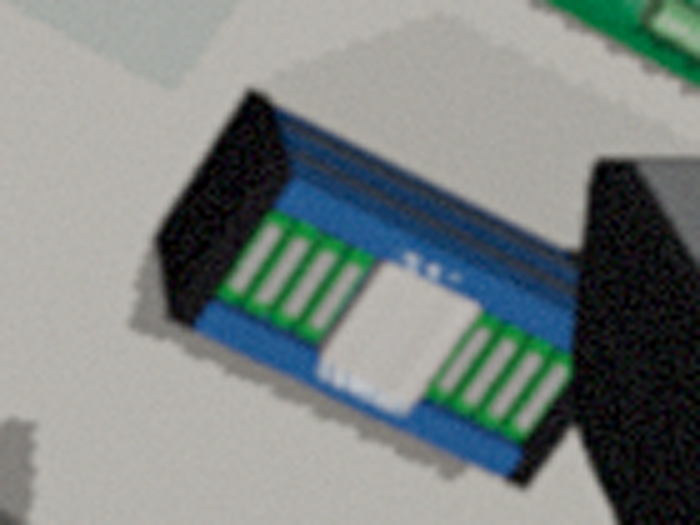

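View pics/w1y.png

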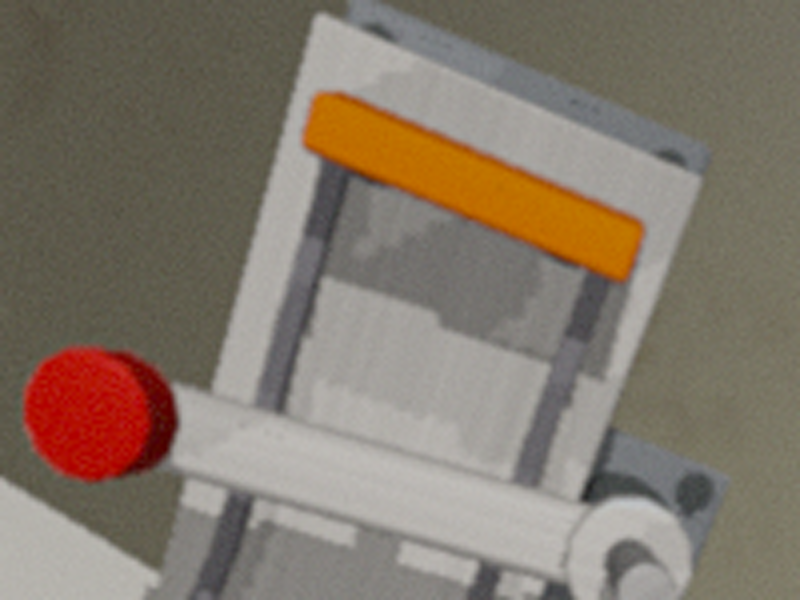

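Run:
```python
from h import *
f,s=load("w1.npz"); C=cloud(f,s)
for u,v in [(124,95),(85,200),(120,150),(100,190),(10,20),(165,200),(350,290),(335,285),(372,305)]: print((u,v),C[v,u].round(3))
plan([0.674,0.0885,0.20],pose()[1])
plan([0.674,0.0885,0.095],down(np.radians(-74)))
```

```text
(124, 95) [0.662 0.154 0.125]
(85, 200) [0.536 0.22  0.031]
(120, 150) [0.591 0.204 0.   ]
(100, 190) [0.55  0.207 0.028]
(10, 20) [0.69  0.237 0.129]
(165, 200) [ 0.548  0.149 -0.001]
(350, 290) [ 0.527 -0.072  0.063]
(335, 285) [ 0.529 -0.055  0.066]
(372, 305) [ 0.488 -0.116 -0.   ]
rows 8 dworld mm [  52.   106.6 -128.6] rot tool deg [0. 0. 0.]
0 [-0.44, -0.4, 0.64] [0.0, 0.0, 0.0]
1 [-0.44, -0.4, 0.64] [0.0, 0.0, 0.0]
2 [-0.44, -0.4, 0.64] [0.0, 0.0, 0.0]
3 [-0.44, -0.4, 0.64] [0.0, 0.0, 0.0]
4 [-0.44, -0.4, 0.64] [0.0, 0.0, 0.0]
5 [-0.44, -0.4, 0.64] [0.0, 0.0, 0.0]
6 [-0.44, -0.4, 0.64] [0.0, 0.0, 0.0]
7 [-0.44, -0.4, 0.64] [0.0, 0.0, 0.0]
rows 11 dworld mm [  52.   106.6 -233.6] rot tool deg [ 0.31  0.22 -0.32]
0 [-0.32, -0.29, 0.85] [0.01, 0.0, -0.01]
1 [-0.32, -0.29, 0.85] [0.01, 0.0, -0.01]
2 [-0.32, -0.29, 0.85] [0.01, 0.0, -0.01]
3 [-0.32, -0.29, 0.85] [0.01, 0.0, -0.01]
4 [-0.32, -0.29, 0.85] [0.01, 0.0, -0.01]
5 [-0.32, -0.29, 0.85] [0.01, 0.0, -0.01]
6 [-0.32, -0.29, 0.85] [0.01, 0.0, -0.01]
7 [-0.32, -0.29, 0.85] [0.01, 0.0, -0.01]
8 [-0.32, -0.29, 0.85] [0.01, 0.0, -0.01]
9 [-0.32, -0.29, 0.85] [0.01, 0.0, -0.01]
10 [-0.32, -0.29, 0.85] [0.01, 0.0, -0.01]
```

Run:
```python
from h import *
plan([0.674,0.0885,0.20],down(np.radians(-50)),n=8)
```

```text
rows 8 dworld mm [  52.   106.6 -128.6] rot tool deg [  0.26   0.28 -24.32]
0 [-0.44, -0.4, 0.64] [0.01, 0.01, -0.61]
1 [-0.42, -0.42, 0.64] [0.01, 0.01, -0.61]
2 [-0.4, -0.44, 0.64] [0.01, 0.01, -0.61]
3 [-0.37, -0.46, 0.64] [0.01, 0.01, -0.61]
4 [-0.35, -0.48, 0.64] [0.01, 0.01, -0.61]
5 [-0.32, -0.5, 0.64] [0.01, 0.01, -0.61]
6 [-0.3, -0.51, 0.64] [0.01, 0.01, -0.61]
7 [-0.27, -0.53, 0.64] [0.01, 0.01, -0.61]
```

Request:
move_arm([
  [[-0.44, -0.4, 0.64], [0.01, 0.01, -0.61]],
  [[-0.42, -0.42, 0.64], [0.01, 0.01, -0.61]],
  [[-0.4, -0.44, 0.64], [0.01, 0.01, -0.61]],
  [[-0.37, -0.46, 0.64], [0.01, 0.01, -0.61]],
  [[-0.35, -0.48, 0.64], [0.01, 0.01, -0.61]],
  [[-0.32, -0.5, 0.64], [0.01, 0.01, -0.61]],
  [[-0.3, -0.51, 0.64], [0.01, 0.01, -0.61]],
  [[-0.27, -0.53, 0.64], [0.01, 0.01, -0.61]],
  [[0, 0, 0], [0, 0, 0]],
], jaw=0.4)

```text
t: 3.63
tcp_pos: [0.6745, 0.0811, 0.194]
orientation: [2.85, -1.305, 0.013]
contact_force: [-2.1, -0.2, -0.6]
gripper_width: 0.0597
```

Run:
```python
from h import *
s=bot.read_state(); f=bot.grab_frame("wrist"); save("w2",f["img"])
C=cloud(f,s); hsv=cv2.cvtColor(f["img"],cv2.COLOR_RGB2HSV); H,S,V=[hsv[...,i] for i in range(3)]
red=((H<5)|(H>174))&(S>170)&(V>90)&(C[...,2]>0.085)&(C[...,2]<0.14)
P=C[red]; print(len(P),np.median(P,0),P[:,2].max())
top=red&(C[...,2]>0.117); ys,xs=np.nonzero(top); print(len(xs),onplane(f,[[xs.mean(),ys.mean()],[(xs.min()+xs.max())/2,(ys.min()+ys.max())/2]],0.1225,s).round(4), np.median(C[top],0))
plan([0.674,0.0885,0.095],down(np.radians(-50)))
```

```text
1963 [0.67663005 0.09218792 0.121101  ] 0.12375234170441005
1585 [[0.6753 0.0911 0.1225]
 [0.6753 0.0912 0.1225]] [0.67491043 0.09083524 0.12133201]
rows 5 dworld mm [  -0.7    9.2 -100.5] rot tool deg [ 0.18 -0.68  0.54]
0 [-0.07, -0.05, 0.8] [0.01, -0.03, 0.02]
1 [-0.07, -0.05, 0.8] [0.01, -0.03, 0.02]
2 [-0.07, -0.04, 0.8] [0.01, -0.03, 0.02]
3 [-0.06, -0.04, 0.8] [0.01, -0.03, 0.02]
4 [-0.06, -0.04, 0.8] [0.01, -0.03, 0.02]
```

View pics/w2.png

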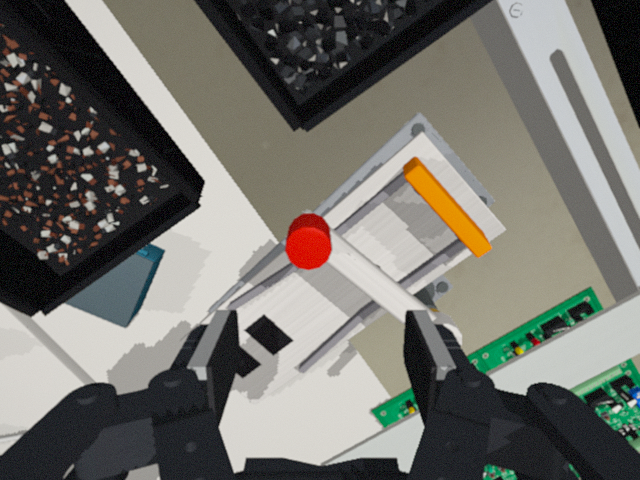

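The knob is at about (308,240), which puts it at (0.675, 0.0905). That agrees with the first look to 2 mm. Descending.

Request:
move_arm([
  [[-0.06, -0.05, 0.67], [0.01, -0.02, 0.02]],
  [[-0.06, -0.05, 0.67], [0.01, -0.02, 0.02]],
  [[-0.06, -0.05, 0.67], [0.01, -0.02, 0.02]],
  [[-0.06, -0.05, 0.67], [0.01, -0.02, 0.02]],
  [[-0.06, -0.05, 0.67], [0.01, -0.02, 0.02]],
  [[-0.06, -0.05, 0.67], [0.01, -0.02, 0.02]],
  [[0, 0, 0], [0, 0, 0]],
])

```text
t: 4.27
tcp_pos: [0.6787, 0.0794, 0.099]
orientation: [-2.833, 1.356, -0.022]
contact_force: [-0.3, -0.7, -0.6]
gripper_width: 0.0599
```

Run:
```python
from h import *
s=bot.read_state(); f=bot.grab_frame("wrist"); save("w3",f["img"]); print(s["tcp_pos"],s["contact_force"])
plan([0.675,0.0905,0.095],down(np.radians(-50)))
```

```text
[0.67865559 0.07940159 0.09903393] [-0.31914969 -0.6612126  -0.61414052]
rows 1 dworld mm [-4.5 11.4 -5.9] rot tool deg [-0.45 -0.82 -1.18]
0 [-0.47, -0.14, 0.23] [-0.09, -0.16, -0.24]
```

View pics/w3.png

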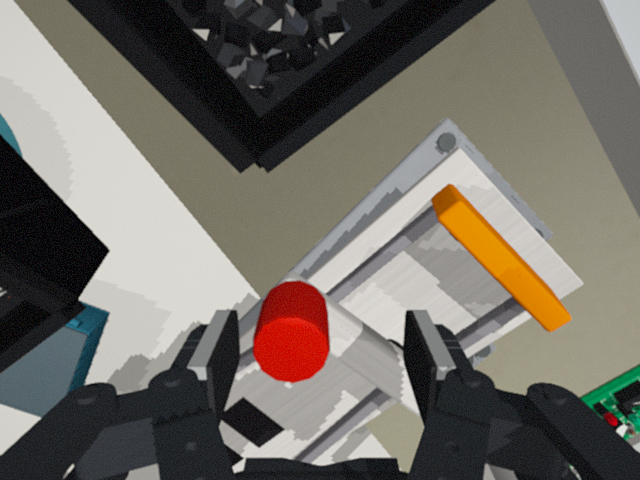

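The knob stands at (292,340) between the finger tips, about 11 mm to the left of their centre line at 321. Centre it, then close.

Request:
move_arm([
  [[-0.47, -0.14, 0.2], [-0.09, -0.16, -0.2]],
  [[0, 0, 0], [0, 0, 0]],
])

```text
t: 4.48
tcp_pos: [0.6758, 0.0895, 0.0985]
orientation: [-2.843, 1.334, -0.003]
contact_force: [-0.8, 1.4, 0.8]
gripper_width: 0.0599
```

Request:
move_arm([
  [[0, 0, 0], [0, 0, 0]],
  [[0, 0, 0], [0, 0, 0]],
  [[0, 0, 0], [0, 0, 0]],
  [[0, 0, 0], [0, 0, 0]],
  [[0, 0, 0], [0, 0, 0]],
  [[0, 0, 0], [0, 0, 0]],
], jaw=-1, newtons=25)

```text
t: 4.98
tcp_pos: [0.6767, 0.0907, 0.1024]
orientation: [-2.84, 1.334, -0.007]
contact_force: [0.8, 0.3, -2.0]
gripper_width: 0.0252
```

Run:
```python
from h import *
s=bot.read_state(); f=bot.grab_frame("wrist"); save("w4",f["img"]); print(s["tcp_pos"],s["contact_force"],s["gripper_width"],np.degrees(np.arctan2(*pose()[1].as_matrix()[[1,0],0])))
```

```text
[0.67665634 0.09069794 0.10242919] [ 0.82494189  0.27270097 -2.04234758] 0.02519013256555929 -50.302432752736415
```

View pics/w4.png

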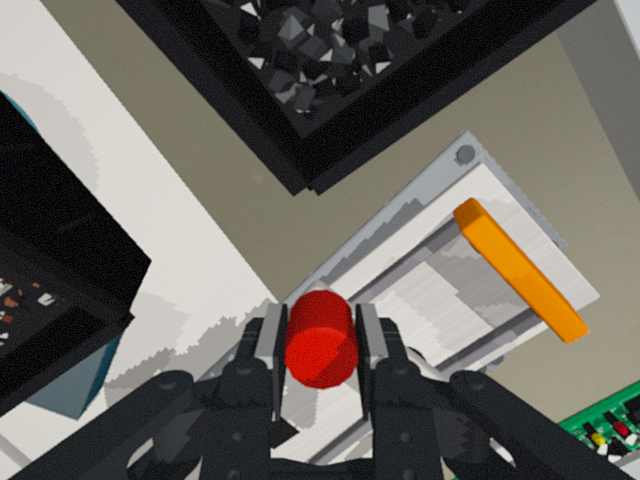

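Request:
move_arm([
  [[-0.24, 0.31, 0.03], [0, 0, -1]],
  [[-0.24, 0.31, 0.03], [0, 0, -1]],
  [[-0.24, 0.31, 0.03], [0, 0, -1]],
  [[-0.24, 0.31, 0.03], [0, 0, -1]],
  [[-0.24, 0.31, 0.03], [0, 0, -1]],
])

```text
t: 5.45
tcp_pos: [0.6284, 0.0817, 0.0998]
orientation: [-3.067, 0.665, -0.011]
contact_force: [-3.8, -1.8, 5.4]
gripper_width: 0.0251
```

```bash
cat >> h.py <<'E'
POST=np.array([0.6745,-0.0217])
def knobst():
    s=bot.read_state(); p,q=pose(s); r=p[:2]-POST
    a=np.degrees(np.arctan2(r[1],r[0])); y=np.degrees(np.arctan2(*q.as_matrix()[[1,0],0]))
    print("t",round(s["t"],2),"p",p.round(4),"rad",np.linalg.norm(r).round(4),"barang",a.round(1),"joint",np.radians(a-84.5).round(3),"yaw",y.round(1),"F",np.round(s["contact_force"],1),"M",np.round(s["moment"],2),"w",round(s["gripper_width"],4),"zaxis",q.as_matrix()[:,2].round(3),"q",np.round(s["joint_positions"],2))
    return p,q,a
E
python3 -c "
from h import *
knobst()"
```

```text
t 5.45 p [0.6284 0.0817 0.0998] rad 0.1132 barang 114.0 joint 0.516 yaw -24.5 F [-3.8 -1.8  5.4] M [-0.34  0.54 -0.42] w 0.0251 zaxis [ 0.007  0.002 -1.   ] q [ 0.19  0.7  -0.62  1.65  0.48  0.95 -1.03]
```

Request:
move_arm([
  [[-0.24, 0.31, 0.0], [0, 0, -0.98]],
  [[-0.24, 0.31, 0.0], [0, 0, -0.98]],
  [[-0.24, 0.31, 0.0], [0, 0, -0.98]],
  [[-0.24, 0.31, 0.0], [0, 0, -0.98]],
  [[-0.24, 0.31, 0.0], [0, 0, -0.98]],
  [[-0.24, 0.31, 0.0], [0, 0, -0.98]],
  [[-0.24, 0.31, 0.0], [0, 0, -0.98]],
  [[-0.24, 0.31, 0.0], [0, 0, -0.98]],
])

```text
t: 6.12
tcp_pos: [0.5703, 0.0234, 0.102]
orientation: [3.105, 0.455, 0.011]
contact_force: [0.8, -1.2, -1.8]
gripper_width: 0.0249
```

```bash
python3 -c "
from h import *
knobst()"
```

```text
t 6.12 p [0.5703 0.0234 0.102 ] rad 0.1136 barang 156.6 joint 1.259 yaw 16.7 F [ 0.8 -1.2 -1.8] M [ 0.01 -0.03 -0.  ] w 0.0249 zaxis [ 0.007 -0.003 -1.   ] q [ 0.42  0.67 -0.83  1.82  0.62  0.93 -0.4 ]
```

Eight more rows should bring it to about 1.95.

Request:
move_arm([
  [[-0.23, 0.31, 0.0], [0, 0, -0.98]],
  [[-0.23, 0.31, 0.0], [0, 0, -0.98]],
  [[-0.23, 0.31, 0.0], [0, 0, -0.98]],
  [[-0.23, 0.31, 0.0], [0, 0, -0.98]],
  [[-0.23, 0.31, 0.0], [0, 0, -0.98]],
  [[-0.23, 0.31, 0.0], [0, 0, -0.98]],
  [[-0.23, 0.31, 0.0], [0, 0, -0.98]],
  [[-0.23, 0.31, 0.0], [0, 0, -0.98]],
  [[0, 0, 0], [0, 0, 0]],
])

```text
t: 6.87
tcp_pos: [0.5663, -0.0592, 0.102]
orientation: [2.741, 1.519, 0.006]
contact_force: [-1.1, 0.3, -0.5]
gripper_width: 0.0246
```

```bash
python3 -c "
from h import *
knobst()"
```

```text
t 6.87 p [ 0.5663 -0.0592  0.102 ] rad 0.1145 barang -160.9 joint -4.283 yaw 58.0 F [-1.1  0.3 -0.5] M [0.23 0.08 0.12] w 0.0246 zaxis [ 0.007 -0.005 -1.   ] q [ 0.67  0.74 -1.03  1.82  0.76  1.03  0.34]
```

Request:
move_arm([
  [[0, 0, 0], [0, 0, 0]],
  [[0, 0, 0], [0, 0, 0]],
  [[0, 0, 0], [0, 0, 0]],
  [[0, 0, -0.5], [0, 0, 0]],
  [[0, 0, -0.9], [0, 0, 0]],
  [[0, 0, -0.9], [0, 0, 0]],
  [[0, 0, -0.9], [0, 0, 0]],
], jaw=0.4)

```text
t: 7.45
tcp_pos: [0.5633, -0.0566, 0.1834]
orientation: [2.751, 1.509, -0.003]
contact_force: [0.4, -0.1, -0.2]
gripper_width: 0.0595
```

```bash
python3 -c "
from h import *
knobst()
plan([0.4565,-0.1665,0.19],down(np.radians(-13)))"
```

```text
t 7.45 p [ 0.5633 -0.0566  0.1834] rad 0.1166 barang -162.6 joint -4.312 yaw 57.5 F [ 0.4 -0.1 -0.2] M [ 0.03 -0.01  0.02] w 0.0595 zaxis [ 0.    -0.005 -1.   ] q [ 0.71  0.66 -1.11  1.72  0.64  1.17  0.42]
rows 15 dworld mm [-106.8 -109.9    6.6] rot tool deg [ 0.27  0.09 70.49]
0 [-0.4, -0.08, -0.02] [0.0, 0.0, 0.94]
1 [-0.41, -0.05, -0.02] [0.0, 0.0, 0.94]
2 [-0.41, -0.02, -0.02] [0.0, 0.0, 0.94]
3 [-0.41, 0.02, -0.02] [0.0, 0.0, 0.94]
4 [-0.41, 0.05, -0.02] [0.0, 0.0, 0.94]
5 [-0.4, 0.08, -0.02] [0.0, 0.0, 0.94]
6 [-0.39, 0.12, -0.02] [0.0, 0.0, 0.94]
7 [-0.38, 0.15, -0.02] [0.0, 0.0, 0.94]
8 [-0.37, 0.18, -0.02] [0.0, 0.0, 0.94]
9 [-0.35, 0.21, -0.02] [0.0, 0.0, 0.94]
10 [-0.33, 0.24, -0.02] [0.0, 0.0, 0.94]
11 [-0.31, 0.26, -0.02] [0.0, 0.0, 0.94]
12 [-0.29, 0.29, -0.02] [0.0, 0.0, 0.94]
13 [-0.27, 0.31, -0.02] [0.0, 0.0, 0.94]
14 [-0.24, 0.33, -0.02] [0.0, 0.0, 0.94]
```

Request:
move_arm([
  [[-0.4, -0.08, -0.06], [0, 0, 0.94]],
  [[-0.41, -0.05, -0.06], [0, 0, 0.94]],
  [[-0.41, -0.02, -0.06], [0, 0, 0.94]],
  [[-0.41, 0.02, -0.06], [0, 0, 0.94]],
  [[-0.41, 0.05, -0.06], [0, 0, 0.94]],
  [[-0.4, 0.08, -0.06], [0, 0, 0.94]],
  [[-0.39, 0.12, -0.06], [0, 0, 0.94]],
  [[-0.38, 0.15, -0.06], [0, 0, 0.94]],
  [[-0.37, 0.18, -0.06], [0, 0, 0.94]],
  [[-0.35, 0.21, -0.06], [0, 0, 0.94]],
  [[-0.33, 0.24, -0.06], [0, 0, 0.94]],
  [[-0.31, 0.26, -0.06], [0, 0, 0.94]],
], jaw=1)

```text
t: 8.45
tcp_pos: [0.478, -0.1323, 0.2223]
orientation: [3.135, -0.031, 0.038]
contact_force: [-0.4, -0.5, 0.6]
gripper_width: 0.0853
```

Request:
move_arm([
  [[-0.29, 0.29, -0.05], [0, 0, 0.94]],
  [[-0.27, 0.31, -0.05], [0, 0, 0.94]],
  [[-0.24, 0.33, -0.05], [0, 0, 0.94]],
  [[0, 0, 0], [0, 0, 0]],
])

```text
t: 8.78
tcp_pos: [0.4541, -0.1518, 0.2308]
orientation: [3.104, -0.442, 0.046]
contact_force: [-0.3, 0.5, 0.5]
gripper_width: 0.0854
```

Run:
```python
from h import *
knobst()
s=bot.read_state(); f=bot.grab_frame("wrist"); save("w5",f["img"]); np.savez("w5.npz",s_pos=s["tcp_pos"],s_ori=s["orientation"],**f)
C=cloud(f,s)
mg=(C[...,2]>0.033)&(C[...,2]<0.047)&(C[...,0]>0.38)&(C[...,0]<0.53)&(C[...,1]>-0.26)&(C[...,1]<-0.08)
nl,lab,st,ce=cv2.connectedComponentsWithStats(mg.astype(np.uint8)); i=1+np.argmax(st[1:,4]); m=lab==i
P=C[m]; print(st[i],P.mean(0),cv2.minAreaRect(P[:,:2].astype(np.float32)))
c=max(cv2.findContours(m.astype(np.uint8),0,2)[0],key=len); b=cv2.boxPoints(cv2.minAreaRect(c)); print(b.round(0).tolist(),onplane(f,b,0.04,s).round(4).tolist())
```

```text
t 8.78 p [ 0.4541 -0.1518  0.2308] rad 0.2559 barang -149.4 joint -4.083 yaw -16.2 F [-0.3  0.5  0.5] M [0.03 0.02 0.05] w 0.0854 zaxis [ 0.028 -0.01  -1.   ] q [ 0.91  0.35 -0.87  1.89  0.32  1.01 -0.38]
[ 288  161   66  123 6765] [ 0.45645703 -0.16493577  0.0393633 ] ((0.4559917449951172, -0.16761769354343414), (0.09999434649944305, 0.047958169132471085), 77.56806945800781)
[[287.0, 164.0], [349.0, 160.0], [357.0, 279.0], [296.0, 283.0]] [[0.4437, -0.1128, 0.04], [0.4901, -0.1231, 0.04], [0.4707, -0.2217, 0.04], [0.42, -0.2103, 0.04]]
```

View pics/w5.png

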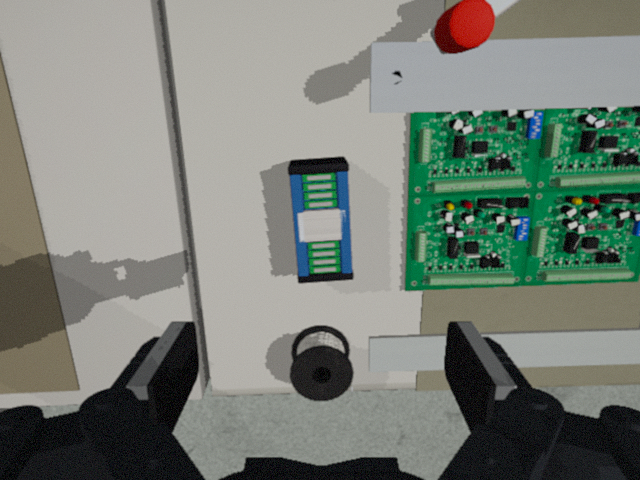

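The magazine is at (322,220) in this picture. Its measured centre is (0.456, -0.1675), its long axis lies at 77.5° and its sides come out at 100 x 48 mm, as expected. The knob is aside at (465,25). Descending over the magazine.

```bash
python3 -c "
from h import *
plan([0.456,-0.1675,0.065],down(np.radians(-12.5)),n=8)"
```

```text
rows 8 dworld mm [   1.   -16.6 -165.9] rot tool deg [ 0.12 -1.78 -3.41]
0 [0.0, 0.08, 0.83] [0.0, -0.04, -0.09]
1 [0.0, 0.08, 0.83] [0.0, -0.04, -0.09]
2 [0.01, 0.08, 0.83] [0.0, -0.04, -0.09]
3 [0.01, 0.08, 0.83] [0.0, -0.04, -0.09]
4 [0.01, 0.08, 0.83] [0.0, -0.04, -0.09]
5 [0.01, 0.08, 0.83] [0.0, -0.04, -0.09]
6 [0.02, 0.08, 0.83] [0.0, -0.04, -0.09]
7 [0.02, 0.08, 0.83] [0.0, -0.04, -0.09]
```

Request:
move_arm([
  [[0.02, 0.33, 0.5], [0, -0.18, -0.34]],
  [[0.02, 0.33, 0.83], [0, -0.18, -0.34]],
  [[0, 0, 0.83], [0, 0, 0]],
  [[0, 0, 0.83], [0, 0, 0]],
  [[0, 0, 0.83], [0, 0, 0]],
  [[0, 0, 0.83], [0, 0, 0]],
  [[0, 0, 0.83], [0, 0, 0]],
  [[0, 0, 0.83], [0, 0, 0]],
])

```text
t: 9.5
tcp_pos: [0.4646, -0.1607, 0.0764]
orientation: [3.125, -0.289, 0.029]
contact_force: [0.4, -0.5, -0.1]
gripper_width: 0.0855
```

```bash
python3 -c "
from h import *
knobst()
plan([0.456,-0.1675,0.009],down(np.radians(-12.5)),n=3)"
```

```text
t 9.5 p [ 0.4646 -0.1607  0.0764] rad 0.2517 barang -146.5 joint -4.032 yaw -10.6 F [ 0.4 -0.5 -0.1] M [-0.09  0.04  0.05] w 0.0855 zaxis [ 0.018 -0.004 -1.   ] q [ 0.77  0.57 -0.72  2.06  0.59  0.7  -0.52]
rows 3 dworld mm [ -8.6  -6.8 -67.4] rot tool deg [ 0.04 -1.08  1.94]
0 [-0.11, 0.11, 0.9] [0.0, -0.07, 0.13]
1 [-0.11, 0.11, 0.9] [0.0, -0.07, 0.13]
2 [-0.1, 0.11, 0.9] [0.0, -0.07, 0.13]
```

Request:
move_arm([
  [[-0.34, 0.35, 0.1], [0, -0.22, 0.4]],
  [[0, 0, 0.85], [0, 0, 0]],
  [[0, 0, 0.85], [0, 0, 0]],
  [[0, 0, 0.5], [0, 0, 0]],
  [[0, 0, 0], [0, 0, 0]],
])

```text
t: 9.92
tcp_pos: [0.4553, -0.1656, 0.017]
orientation: [-3.122, 0.335, 0.008]
contact_force: [-0.3, 0.1, -0.8]
gripper_width: 0.0852
```

```bash
python3 -c "
from h import *
knobst()
plan([0.456,-0.1675,0.009],down(np.radians(-12.5)),n=1)
s=bot.read_state();f=bot.grab_frame('wrist'); save('w6',f['img'])"
```

```text
t 9.92 p [ 0.4553 -0.1656  0.017 ] rad 0.2622 barang -146.7 joint -4.035 yaw -12.2 F [-0.3  0.1 -0.8] M [ 0.01  0.01 -0.04] w 0.0852 zaxis [-0.005  0.002 -1.   ] q [ 0.71  0.66 -0.62  2.1   0.69  0.59 -0.62]
rows 1 dworld mm [ 0.7 -1.9 -8. ] rot tool deg [-0.05  0.3   0.26]
0 [0.04, 0.07, 0.32] [-0.01, 0.06, 0.05]
```

View pics/w6.png

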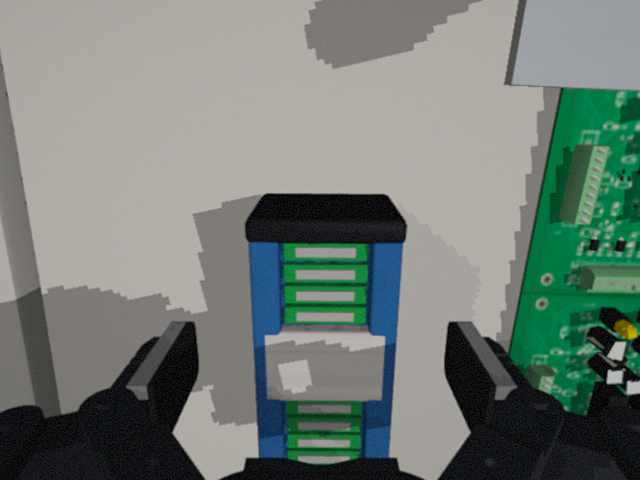

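The magazine is centred (255 to 400) between the finger tips at about 195 and 450. Close on it.

Request:
move_arm([
  [[0.04, 0.07, 0.34], [0, 0.06, 0.05]],
  [[0, 0, 0], [0, 0, 0]],
  [[0, 0, 0], [0, 0, 0]],
  [[0, 0, 0], [0, 0, 0]],
  [[0, 0, 0], [0, 0, 0]],
  [[0, 0, 0], [0, 0, 0]],
], jaw=-1, newtons=50)

```text
t: 10.47
tcp_pos: [0.4584, -0.1688, 0.0132]
orientation: [3.121, -0.343, 0.009]
contact_force: [-1.0, 0.4, -3.8]
gripper_width: 0.0471
```

```bash
python3 -c "
from h import *
knobst()"
```

```text
t 10.47 p [ 0.4584 -0.1688  0.0132] rad 0.2614 barang -145.7 joint -4.019 yaw -12.5 F [-1.   0.4 -3.8] M [ 0.03  0.   -0.02] w 0.0471 zaxis [ 0.006 -0.002 -1.   ] q [ 0.7   0.66 -0.6   2.11  0.7   0.57 -0.63]
```

```bash
cat >> h.py <<'E'
YAW=np.radians(-5.5); TL=np.radians(10)
u_=np.array([np.cos(YAW),np.sin(YAW),0]); n_=np.array([-np.sin(YAW),np.cos(YAW),0])
DX=u_*np.cos(TL)+np.array([0,0,np.sin(TL)]); DZ=np.cross(DX,n_); O=np.array([0.6880,0.0347,0.0456])
QD=R.from_matrix(np.c_[n_,DX,-DZ])
def deck(x,y,z): return O+DX*x+n_*y+DZ*z
def todeck(p): d=np.asarray(p)-O; return np.c_[d@DX,d@n_,d@DZ] if d.ndim>1 else np.array([d@DX,d@n_,d@DZ])
E
python3 -c "
from h import *
print(deck(-0.115,0,0.014),deck(-.115,0,.1),QD.as_matrix().round(3))
p,q=pose()
plan([*p[:2],0.19],q)
plan(deck(-.115,0,.1),QD,start=(np.array([*p[:2],0.19]),q))"
```

```text
[0.57284862 0.04578782 0.03941777] [0.55798363 0.04721915 0.12411123] [[ 0.096  0.98   0.173]
 [ 0.995 -0.094 -0.017]
 [ 0.     0.174 -0.985]]
rows 8 dworld mm [  0.    0.  176.8] rot tool deg [0. 0. 0.]
0 [0.01, 0.0, -0.88] [0.0, 0.0, 0.0]
1 [0.01, 0.0, -0.88] [0.0, 0.0, 0.0]
2 [0.01, 0.0, -0.88] [0.0, 0.0, 0.0]
3 [0.01, 0.0, -0.88] [0.0, 0.0, 0.0]
4 [0.01, 0.0, -0.88] [0.0, 0.0, 0.0]
5 [0.01, 0.0, -0.88] [0.0, 0.0, 0.0]
6 [0.01, 0.0, -0.88] [0.0, 0.0, 0.0]
7 [0.01, 0.0, -0.88] [0.0, 0.0, 0.0]
rows 20 dworld mm [ 99.5 216.1 -65.9] rot tool deg [ -7.15   8.25 -96.78]
0 [0.1, -0.47, 0.13] [-0.07, 0.08, -0.97]
1 [0.14, -0.46, 0.13] [-0.07, 0.08, -0.97]
2 [0.17, -0.44, 0.13] [-0.07, 0.08, -0.97]
3 [0.21, -0.43, 0.13] [-0.07, 0.08, -0.97]
4 [0.25, -0.41, 0.13] [-0.07, 0.08, -0.97]
5 [0.28, -0.39, 0.13] [-0.07, 0.08, -0.97]
6 [0.31, -0.36, 0.13] [-0.07, 0.08, -0.97]
7 [0.34, -0.34, 0.13] [-0.07, 0.08, -0.97]
8 [0.36, -0.31, 0.13] [-0.07, 0.08, -0.97]
9 [0.39, -0.28, 0.13] [-0.07, 0.08, -0.97]
10 [0.41, -0.24, 0.13] [-0.07, 0.08, -0.97]
11 [0.43, -0.21, 0.13] [-0.07, 0.08, -0.97]
12 [0.44, -0.17, 0.13] [-0.07, 0.08, -0.97]
13 [0.45, -0.14, 0.13] [-0.07, 0.08, -0.97]
14 [0.46, -0.1, 0.14] [-0.07, 0.08, -0.97]
15 [0.47, -0.06, 0.14] [-0.07, 0.08, -0.97]
16 [0.47, -0.02, 0.14] [-0.07, 0.08, -0.97]
17 [0.47, 0.02, 0.15] [-0.07, 0.08, -0.97]
18 [0.47, 0.06, 0.15] [-0.07, 0.08, -0.97]
19 [0.46, 0.09, 0.15] [-0.07, 0.08, -0.97]
```

Request:
move_arm([
  [[0, 0, -0.4], [0, 0, 0]],
  [[0, 0, -0.88], [0, 0, 0]],
  [[0, 0, -0.88], [0, 0, 0]],
  [[0, 0, -0.88], [0, 0, 0]],
  [[0, 0, -0.88], [0, 0, 0]],
  [[0, 0, -0.88], [0, 0, 0]],
  [[0, 0, -0.88], [0, 0, 0]],
  [[0, 0, -0.88], [0, 0, 0]],
  [[0, 0, -0.5], [0, 0, 0]],
])

```text
t: 11.22
tcp_pos: [0.4524, -0.1655, 0.1992]
orientation: [-3.12, 0.334, 0.009]
contact_force: [0.7, -0.7, -3.3]
gripper_width: 0.0474
```

```bash
python3 -c "
from h import *
knobst()
plan([0.56,0.046,0.19],down(np.radians(84.5)))"
```

```text
t 11.22 p [ 0.4524 -0.1655  0.1992] rad 0.2646 barang -147.1 joint -4.042 yaw -12.2 F [ 0.7 -0.7 -3.3] M [-0.01 -0.06  0.01] w 0.0474 zaxis [-0.006  0.004 -1.   ] q [ 0.91  0.41 -0.86  1.9   0.37  1.   -0.33]
rows 20 dworld mm [107.6 211.5  -9.2] rot tool deg [ -0.42   0.14 -96.73]
0 [0.12, -0.46, 0.02] [-0.0, 0.0, -0.97]
1 [0.16, -0.45, 0.02] [-0.0, 0.0, -0.97]
2 [0.2, -0.43, 0.02] [-0.0, 0.0, -0.97]
3 [0.23, -0.41, 0.02] [-0.0, 0.0, -0.97]
4 [0.27, -0.39, 0.02] [-0.0, 0.0, -0.97]
5 [0.3, -0.37, 0.02] [-0.0, 0.0, -0.97]
6 [0.33, -0.34, 0.02] [-0.0, 0.0, -0.97]
7 [0.36, -0.31, 0.02] [-0.0, 0.0, -0.97]
8 [0.38, -0.28, 0.02] [-0.0, 0.0, -0.97]
9 [0.4, -0.25, 0.02] [-0.0, 0.0, -0.97]
10 [0.42, -0.21, 0.02] [-0.0, 0.0, -0.97]
11 [0.44, -0.18, 0.02] [-0.0, 0.0, -0.97]
12 [0.45, -0.14, 0.02] [-0.0, 0.0, -0.97]
13 [0.46, -0.1, 0.02] [-0.0, 0.0, -0.97]
14 [0.47, -0.06, 0.02] [-0.0, 0.0, -0.97]
15 [0.47, -0.02, 0.02] [-0.0, 0.0, -0.97]
16 [0.47, 0.02, 0.02] [-0.0, 0.0, -0.97]
17 [0.47, 0.06, 0.02] [-0.0, 0.0, -0.97]
18 [0.46, 0.1, 0.02] [-0.0, 0.0, -0.97]
19 [0.45, 0.14, 0.02] [-0.0, 0.0, -0.97]
```

Request:
move_arm([
  [[0.12, -0.46, 0], [0, 0, -0.97]],
  [[0.16, -0.45, 0], [0, 0, -0.97]],
  [[0.2, -0.43, 0], [0, 0, -0.97]],
  [[0.23, -0.41, 0], [0, 0, -0.97]],
  [[0.27, -0.39, 0], [0, 0, -0.97]],
  [[0.3, -0.37, 0], [0, 0, -0.97]],
  [[0.33, -0.34, 0], [0, 0, -0.97]],
  [[0.36, -0.31, 0], [0, 0, -0.97]],
  [[0.38, -0.28, 0], [0, 0, -0.97]],
  [[0.4, -0.25, 0], [0, 0, -0.97]],
  [[0.42, -0.21, 0], [0, 0, -0.97]],
  [[0.44, -0.18, 0], [0, 0, -0.97]],
])

```text
t: 12.22
tcp_pos: [0.5098, -0.0343, 0.2104]
orientation: [2.863, 1.292, -0.014]
contact_force: [0.4, 1.0, -4.5]
gripper_width: 0.0471
```

```bash
python3 -c "
from h import *
knobst()
plan(deck(-.115,0,.12),QD)"
```

```text
t 12.22 p [ 0.5098 -0.0343  0.2104] rad 0.1652 barang -175.6 joint -4.54 yaw 48.6 F [ 0.4  1.  -4.5] M [-0.02 -0.04 -0.01] w 0.0471 zaxis [-0.008 -0.004 -1.   ] q [ 0.74  0.54 -1.14  1.82  0.54  1.15  0.27]
rows 8 dworld mm [ 44.7  81.8 -66.6] rot tool deg [ -9.98   3.55 -35.81]
0 [0.46, -0.1, 0.33] [-0.25, 0.09, -0.9]
1 [0.46, -0.07, 0.33] [-0.25, 0.09, -0.9]
2 [0.46, -0.04, 0.33] [-0.25, 0.09, -0.9]
3 [0.46, -0.02, 0.34] [-0.25, 0.09, -0.9]
4 [0.46, 0.01, 0.34] [-0.25, 0.09, -0.9]
5 [0.46, 0.04, 0.34] [-0.25, 0.09, -0.9]
6 [0.45, 0.07, 0.35] [-0.25, 0.09, -0.9]
7 [0.44, 0.1, 0.35] [-0.25, 0.09, -0.9]
```

Request:
move_arm([
  [[0.46, -0.1, 0.2], [-0.25, 0.09, -0.9]],
  [[0.46, -0.07, 0.2], [-0.25, 0.09, -0.9]],
  [[0.46, -0.04, 0.3], [-0.25, 0.09, -0.9]],
  [[0.46, -0.02, 0.34], [-0.25, 0.09, -0.9]],
  [[0.46, 0.01, 0.34], [-0.25, 0.09, -0.9]],
  [[0.46, 0.04, 0.34], [-0.25, 0.09, -0.9]],
  [[0.45, 0.07, 0.35], [-0.25, 0.09, -0.9]],
  [[0.44, 0.1, 0.35], [-0.25, 0.09, -0.9]],
  [[0, 0, 0], [0, 0, 0]],
])

```text
t: 12.97
tcp_pos: [0.5501, 0.0529, 0.1539]
orientation: [2.177, 2.069, 0.178]
contact_force: [-0.6, 0.0, -3.2]
gripper_width: 0.0471
```

```bash
python3 -c "
from h import *
p,q,_=knobst(); print(todeck(p))
plan(deck(-.115,0,.05),QD)
s=bot.read_state();f=bot.grab_frame('wrist'); save('w7',f['img']); np.savez('w7.npz',s_pos=s['tcp_pos'],s_ori=s['orientation'],**f)"
```

```text
t 12.97 p [0.5501 0.0529 0.1539] rad 0.1451 barang 149.0 joint 1.126 yaw 87.0 F [-0.6  0.  -3.2] M [0.05 0.35 0.05] w 0.0471 zaxis [ 0.177 -0.015 -0.984] q [ 0.58  0.63 -1.2   1.96  0.88  0.96  0.49]
[-0.11808346  0.00494069  0.13081651]
rows 4 dworld mm [ 16.5  -6.6 -79.1] rot tool deg [ 0.23 -0.11  2.57]
0 [-0.05, 0.03, 0.81] [0.01, -0.01, 0.13]
1 [-0.05, 0.03, 0.81] [0.01, -0.01, 0.13]
2 [-0.05, 0.03, 0.81] [0.01, -0.01, 0.13]
3 [-0.05, 0.03, 0.81] [0.01, -0.01, 0.13]
```

View pics/w7.png

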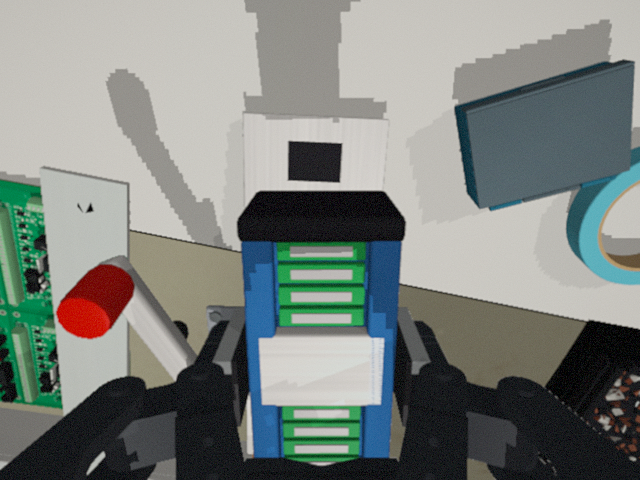

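The magazine is held over the ramp. The foot edge runs from (244,112) to (389,120) and the square is at (315,162), in line with the magazine at 320. The knob is aside at (95,300). Lowering.

Request:
move_arm([
  [[-0.2, 0.12, 0.5], [0.05, 0, 0.5]],
  [[0, 0, 0.85], [0, 0, 0]],
  [[0, 0, 0.85], [0, 0, 0]],
  [[0, 0, 0.85], [0, 0, 0]],
  [[0, 0, 0.3], [0, 0, 0]],
])

```text
t: 13.43
tcp_pos: [0.5687, 0.04, 0.0758]
orientation: [2.249, 1.991, 0.172]
contact_force: [0.3, -0.4, -3.8]
gripper_width: 0.0471
```

```bash
python3 -c "
from h import *
p,q,_=knobst(); print(todeck(p))
plan(deck(-.115,0,.016),QD)"
```

```text
t 13.43 p [0.5687 0.04   0.0758] rad 0.1225 barang 149.8 joint 1.139 yaw 83.0 F [ 0.3 -0.4 -3.8] M [ 0.03  0.37 -0.  ] w 0.0471 zaxis [ 0.173 -0.024 -0.985] q [ 0.51  0.73 -1.06  2.    1.04  0.85  0.32]
[-0.11222514 -0.00620598  0.05050117]
rows 2 dworld mm [  3.8   5.9 -34.5] rot tool deg [ 0.04  0.39 -1.45]
0 [0.13, -0.06, 0.69] [0.0, 0.04, -0.14]
1 [0.13, -0.06, 0.69] [0.0, 0.04, -0.14]
```

Request:
move_arm([
  [[0.25, -0.1, 0.4], [0, 0.08, -0.28]],
  [[0, 0, 0.5], [0, 0, 0]],
  [[0, 0, 0.3], [0, 0, 0]],
])

```text
t: 13.68
tcp_pos: [0.5729, 0.0425, 0.0466]
orientation: [2.235, 2.009, 0.173]
contact_force: [-0.0, -0.2, -3.0]
gripper_width: 0.0471
```

```bash
python3 -c "
from h import *
p,q,_=knobst(); print(todeck(p))
plan(deck(-.115,0,.0135),QD,n=1)"
```

```text
t 13.68 p [0.5729 0.0425 0.0466] rad 0.1201 barang 147.7 joint 1.103 yaw 83.9 F [-0.  -0.2 -3. ] M [0.01 0.36 0.  ] w 0.0471 zaxis [ 0.173 -0.021 -0.985] q [ 0.47  0.78 -1.01  2.01  1.11  0.82  0.27]
[-0.11336049 -0.00330851  0.02104685]
rows 1 dworld mm [ 0.   3.3 -7.7] rot tool deg [ 0.01  0.25 -0.59]
0 [0.13, -0.07, 0.3] [0.0, 0.05, -0.12]
```

Request:
move_arm([
  [[0.14, -0.07, 0.2], [0, 0.05, -0.1]],
  [[0, 0, 0.15], [0, 0, 0]],
  [[0, 0, 0], [0, 0, 0]],
])

```text
t: 13.93
tcp_pos: [0.5736, 0.0449, 0.0382]
orientation: [2.232, 2.015, 0.176]
contact_force: [-0.2, -0.5, -3.7]
gripper_width: 0.0468
```

```bash
python3 -c "
from h import *
p,q,_=knobst(); print(todeck(p))"
```

```text
t 13.93 p [0.5736 0.0449 0.0382] rad 0.1209 barang 146.6 joint 1.083 yaw 84.2 F [-0.2 -0.5 -3.7] M [ 0.02  0.34 -0.01] w 0.0468 zaxis [ 0.173 -0.018 -0.985] q [ 0.46  0.79 -1.    2.02  1.13  0.81  0.26]
[-0.11439704 -0.00077498  0.01269044]
```

Request:
move_arm([
  [[0, 0, 0.1], [0, 0, 0]],
  [[0, 0, 0], [0, 0, 0]],
])

```text
t: 14.1
tcp_pos: [0.5741, 0.0451, 0.0389]
orientation: [2.23, 2.013, 0.177]
contact_force: [0.3, 0.5, -4.2]
gripper_width: 0.0474
```

Request:
move_arm([
  [[0, 0, 0.1], [0, 0, 0]],
  [[0, 0, 0], [0, 0, 0]],
])

```text
t: 14.27
tcp_pos: [0.5751, 0.0453, 0.0386]
orientation: [2.228, 2.01, 0.18]
contact_force: [0.2, -0.3, -3.8]
gripper_width: 0.047
```

Request:
move_arm([
  [[0, 0, 0.2], [0, 0, 0]],
  [[0, 0, 0.15], [0, 0, 0]],
])

```text
t: 14.43
tcp_pos: [0.5768, 0.0451, 0.0367]
orientation: [2.222, 2.005, 0.18]
contact_force: [-28.7, -8.8, 56.9]
gripper_width: 0.047
```

```bash
python3 -c "
from h import *
p,q,_=knobst(); print(todeck(p))
f=bot.grab_frame('side'); save('s2',crop(f['img'],250,180,410,300,5))"
```

```text
t 14.43 p [0.5768 0.0451 0.0367] rad 0.1183 barang 145.6 joint 1.067 yaw 84.1 F [-28.7  -8.8  56.9] M [-1.23  3.83 -0.38] w 0.047 zaxis [ 0.185 -0.026 -0.982] q [ 0.45  0.79 -0.99  2.02  1.15  0.8   0.23]
[-0.11151645 -0.00033873  0.01061193]
```

View pics/s2.png

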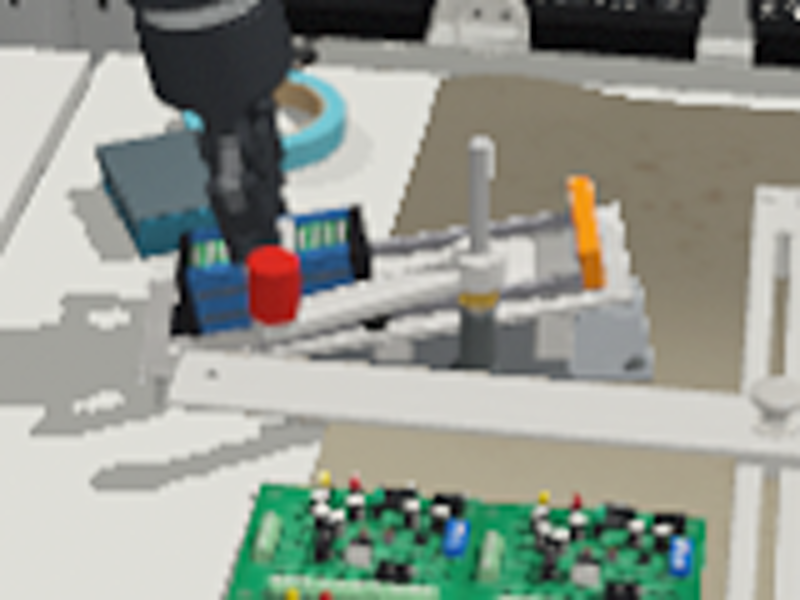

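It is firmly in contact now. The side view shows the magazine lying on the lower ramp. I'll ease off the pressure and open.

Request:
move_arm([
  [[0, 0, -0.04], [0, 0, 0]],
])

```text
t: 14.57
tcp_pos: [0.5766, 0.0449, 0.039]
orientation: [2.22, 2.003, 0.181]
contact_force: [0.6, -1.0, -4.2]
gripper_width: 0.0471
```

Request:
move_arm([
  [[0, 0, 0], [0, 0, 0]],
  [[0, 0, 0], [0, 0, 0]],
  [[0, 0, 0], [0, 0, 0]],
], jaw=0.6)

```text
t: 14.82
tcp_pos: [0.5786, 0.0454, 0.0407]
orientation: [2.218, 2.001, 0.186]
contact_force: [-0.1, -0.0, 0.1]
gripper_width: 0.0681
```

```bash
python3 -c "
from h import *
p,q,_=knobst(); print(todeck(p))"
```

```text
t 14.82 p [0.5786 0.0454 0.0407] rad 0.117 barang 145.0 joint 1.057 yaw 84.1 F [-0.1 -0.   0.1] M [0.05 0.11 0.01] w 0.0681 zaxis [ 0.191 -0.027 -0.981] q [ 0.45  0.78 -0.99  2.02  1.15  0.8   0.23]
[-0.10909765  0.00012503  0.01423047]
```

Request:
move_arm([
  [[0, 0, -0.4], [0, 0, 0]],
  [[0, 0, -0.8], [0, 0, 0]],
  [[0, 0, -0.85], [0, 0, 0]],
  [[0, -0.2, -0.85], [0, 0, 0]],
  [[0, -0.6, -0.5], [0, 0, 0]],
  [[0, -0.85, 0], [0, 0, 0]],
  [[0, -0.85, 0], [0, 0, 0]],
  [[0, -0.5, 0], [0, 0, 0]],
])

```text
t: 15.48
tcp_pos: [0.4896, 0.0575, 0.1148]
orientation: [2.224, 2.0, 0.194]
contact_force: [-0.5, -0.6, 0.6]
gripper_width: 0.0684
```

Run:
```python
from h import *
p,q,_=knobst(); print(todeck(p))
s=bot.read_state();f=bot.grab_frame('wrist'); save('w8',f['img']); np.savez('w8.npz',s_pos=s['tcp_pos'],s_ori=s['orientation'],**f)
C=cloud(f,s); D=todeck(C.reshape(-1,3)).reshape(C.shape)
m=(D[...,2]>0.03)&(D[...,2]<0.05)&(abs(D[...,1])<0.06)&(D[...,0]<0)&(D[...,0]>-0.22)&(f["z_map"]>0.05)
nl,lab,st,ce=cv2.connectedComponentsWithStats(m.astype(np.uint8)); i=1+np.argmax(st[1:,4]); m=lab==i
print(st[i],cv2.minAreaRect(D[m][:,:2].astype(np.float32)),np.median(D[m],0))
```

```text
t 15.48 p [0.4896 0.0575 0.1148] rad 0.2011 barang 156.8 joint 1.262 yaw 83.9 F [-0.5 -0.6  0.6] M [-0.02  0.22  0.01] w 0.0684 zaxis [ 0.192 -0.021 -0.981] q [ 0.55  0.58 -1.14  2.16  0.97  0.79  0.25]
[-0.18462075  0.00364076  0.10285502]
[  270   293    90   157 12868] ((-0.11281991750001907, 0.0005393270403146744), (0.04842236638069153, 0.10080663114786148), 89.70392608642578) [-0.120709    0.00048581  0.04008658]
```

View pics/w8.png

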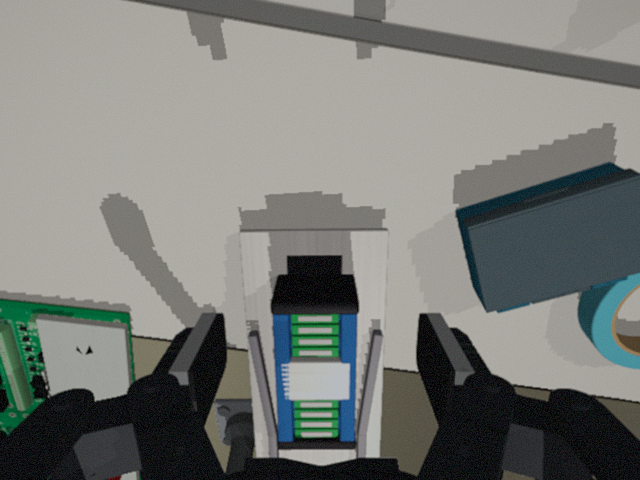

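The magazine lies at deck x -0.113, y +0.0005, within about 0.3° of straight; the picture has it at (315,370) inside the flared rails. Now I'll close the fingers, drop in behind it and push.

```bash
python3 -c "
from h import *
plan(deck(-.195,0,.014),QD,n=5)"
```

```text
rows 5 dworld mm [  6.8  -4.2 -88.9] rot tool deg [ 1.03  0.18 -0.48]
0 [-0.03, -0.08, 0.71] [0.04, 0.01, -0.02]
1 [-0.03, -0.08, 0.71] [0.04, 0.01, -0.02]
2 [-0.03, -0.07, 0.71] [0.04, 0.01, -0.02]
3 [-0.03, -0.07, 0.71] [0.04, 0.01, -0.02]
4 [-0.03, -0.07, 0.71] [0.04, 0.01, -0.02]
```

Request:
move_arm([
  [[-0.15, -0.4, 0], [0.2, 0.04, -0.1]],
  [[0, 0, 0], [0, 0, 0]],
  [[0, 0, 0.5], [0, 0, 0]],
  [[0, 0, 0.7], [0, 0, 0]],
  [[0, 0, 0.7], [0, 0, 0]],
  [[0, 0, 0.7], [0, 0, 0]],
  [[0, 0, 0.4], [0, 0, 0]],
], jaw=-1)

```text
t: 16.12
tcp_pos: [0.4955, 0.0531, 0.0393]
orientation: [2.226, 2.018, 0.185]
contact_force: [-0.4, -0.7, 0.2]
gripper_width: 0.0001
```

```bash
python3 -c "
from h import *
p,q,_=knobst(); print(todeck(p))
plan(deck(-.195,0,.014),QD,n=1)"
```

```text
t 16.12 p [0.4955 0.0531 0.0393] rad 0.194 barang 157.3 joint 1.271 yaw 84.4 F [-0.4 -0.7  0.2] M [ 0.    0.14 -0.01] w 0.0001 zaxis [ 0.178 -0.015 -0.984] q [ 0.45  0.7  -0.99  2.22  1.2   0.7   0.07]
[-1.91556037e-01 -1.83884498e-04  2.73805604e-02]
rows 1 dworld mm [ -1.    0.3 -13.8] rot tool deg [ 0.3  -0.13 -0.11]
0 [0.01, -0.14, 0.53] [0.06, -0.03, -0.02]
```

Request:
move_arm([
  [[0, -0.1, 0.45], [0.06, 0, 0]],
  [[0, 0.3, 0.05], [0, 0, 0]],
  [[0, 0.4, 0], [0, 0, 0]],
  [[0, 0.4, 0], [0, 0, 0]],
  [[0, 0.4, 0], [0, 0, 0]],
])

```text
t: 16.53
tcp_pos: [0.5334, 0.0491, 0.0296]
orientation: [2.234, 2.026, 0.171]
contact_force: [-5.2, 0.5, 2.7]
gripper_width: 0.0001
```

```bash
python3 -c "
from h import *
p,q,_=knobst(); print(todeck(p))"
```

```text
t 16.53 p [0.5334 0.0491 0.0296] rad 0.1578 barang 153.4 joint 1.202 yaw 84.4 F [-5.2  0.5  2.7] M [ 0.13  1.01 -0.02] w 0.0001 zaxis [ 0.164 -0.013 -0.986] q [ 0.45  0.76 -0.98  2.12  1.17  0.75  0.17]
[-0.15567702 -0.0005312   0.01119126]
```

Request:
move_arm([
  [[0, 0.4, 0], [0, 0, 0]],
  [[0, 0.4, 0], [0, 0, 0]],
  [[0, 0.4, 0], [0, 0, 0]],
  [[0, 0.4, 0], [0, 0, 0]],
])

```text
t: 16.87
tcp_pos: [0.575, 0.0442, 0.0371]
orientation: [2.24, 2.029, 0.167]
contact_force: [-2.5, 0.7, -1.6]
gripper_width: -0.0001
```

```bash
python3 -c "
from h import *
p,q,_=knobst(); print(todeck(p))"
```

```text
t 16.87 p [0.575  0.0442 0.0371] rad 0.1194 barang 146.5 joint 1.082 yaw 84.3 F [-2.5  0.7 -1.6] M [ 0.06  0.67 -0.01] w -0.0001 zaxis [ 0.158 -0.011 -0.987] q [ 0.47  0.8  -1.    2.    1.1   0.81  0.3 ]
[-0.1131576  -0.0013361   0.01136422]
```

Request:
move_arm([
  [[0.03, 0.4, 0], [0, 0, 0]],
  [[0, 0.4, 0], [0, 0, 0]],
  [[0, 0.4, 0], [0, 0, 0]],
  [[0, 0.35, 0], [0, 0, 0]],
])

```text
t: 17.2
tcp_pos: [0.6154, 0.0396, 0.0444]
orientation: [2.248, 2.031, 0.162]
contact_force: [-2.6, 1.6, -0.8]
gripper_width: 0.0002
```

```bash
python3 -c "
from h import *
p,q,_=knobst(); print(todeck(p))"
```

```text
t 17.2 p [0.6154 0.0396 0.0444] rad 0.0852 barang 133.9 joint 0.863 yaw 84.2 F [-2.6  1.6 -0.8] M [ 0.1   0.74 -0.  ] w 0.0002 zaxis [ 0.151 -0.008 -0.989] q [ 0.47  0.83 -1.01  1.89  1.05  0.88  0.4 ]
[-0.07188632 -0.00203525  0.01143872]
```

Request:
move_arm([
  [[0, 0.2, 0], [0, 0, 0]],
  [[0, 0.2, 0], [0, 0, 0]],
])

```text
t: 17.37
tcp_pos: [0.6245, 0.0381, 0.0459]
orientation: [2.254, 2.033, 0.157]
contact_force: [-28.1, 3.0, 14.4]
gripper_width: 0.0
```

Request:
move_arm([
  [[0, 0.12, 0], [0, 0, 0]],
])

```text
t: 17.45
tcp_pos: [0.6243, 0.0382, 0.0458]
orientation: [2.257, 2.037, 0.15]
contact_force: [-17.7, 0.2, 9.9]
gripper_width: -0.0001
```

The force rose to 28 N, so the magazine is against the stop. One more press, then a look.

Request:
move_arm([
  [[0, 0.12, 0], [0, 0, 0]],
  [[0, 0.12, 0], [0, 0, 0]],
])

```text
t: 17.62
tcp_pos: [0.6239, 0.0381, 0.0458]
orientation: [2.26, 2.046, 0.135]
contact_force: [-12.3, 0.1, 6.3]
gripper_width: -0.0002
```

```bash
python3 -c "
from h import *
p,q,_=knobst(); print(todeck(p))
f=bot.grab_frame('side'); save('s3',crop(f['img'],250,180,410,300,5))"
```

```text
t 17.62 p [0.6239 0.0381 0.0458] rad 0.0784 barang 130.2 joint 0.798 yaw 84.3 F [-12.3   0.1   6.3] M [ 0.02  2.4  -0.04] w -0.0002 zaxis [ 0.126 -0.007 -0.992] q [ 0.47  0.85 -1.02  1.84  1.01  0.92  0.46]
[-0.063157   -0.00272693  0.01138089]
```

View pics/s3.png

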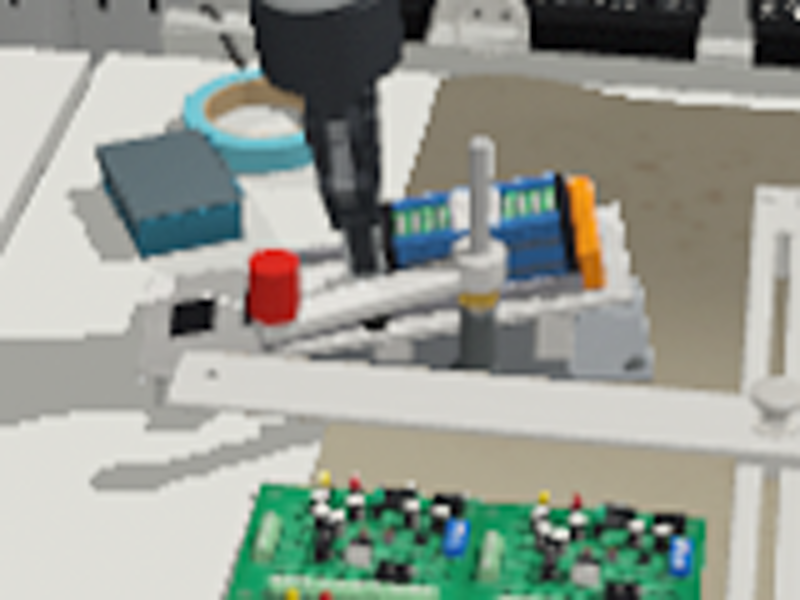

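The magazine touches the orange stop and looks flat and parallel to the rails. Back off, rise and measure from above.

Request:
move_arm([
  [[0, -0.5, -0.05], [0, 0, 0]],
  [[0, -0.8, -0.3], [0, 0, 0]],
  [[0, -0.2, -0.9], [0, 0, 0]],
  [[0, 0, -0.95], [0, 0, 0]],
  [[0, 0, -0.95], [0, 0, 0]],
  [[0, 0, -0.95], [0, 0, 0]],
  [[0, 0.8, -0.95], [0, 0, 0]],
  [[0, 0.8, -0.5], [0, 0, 0]],
  [[0, 0.8, 0], [0, 0, 0]],
  [[0, 0.4, 0], [0, 0, 0]],
  [[0, 0, 0], [0, 0, 0]],
])

```text
t: 18.58
tcp_pos: [0.6418, 0.0355, 0.1999]
orientation: [2.26, 2.052, 0.143]
contact_force: [0.2, -0.6, 0.8]
gripper_width: 0.0001
```

```bash
cat > mag.py <<'E'
from h import *
import sys
p,q,_=knobst(); print(todeck(p))
s=bot.read_state();f=bot.grab_frame('wrist'); save(sys.argv[1],f['img']); np.savez(sys.argv[1]+'.npz',s_pos=s['tcp_pos'],s_ori=s['orientation'],**f)
C=cloud(f,s); D=todeck(C.reshape(-1,3)).reshape(C.shape)
m=(D[...,2]>0.03)&(D[...,2]<0.05)&(abs(D[...,1])<0.045)&(D[...,0]<0.08)&(D[...,0]>-0.12)&(f["z_map"]>0.05)
nl,lab,st,ce=cv2.connectedComponentsWithStats(m.astype(np.uint8)); i=1+np.argmax(st[1:,4]); m=lab==i
print(st[i],cv2.minAreaRect(D[m][:,:2].astype(np.float32)),np.median(D[m],0))
hsv=cv2.cvtColor(f["img"],cv2.COLOR_RGB2HSV); H,S,V=[hsv[...,i] for i in range(3)]
o=(H>7)&(H<22)&(S>180)&(V>140)&(D[...,0]>0)&(D[...,0]<.09)&(D[...,2]>0.02)
if o.sum()>50: print("stop",o.sum(),np.percentile(D[o],[2,50,98],axis=0).round(4))
r=((H<5)|(H>174))&(S>150)&(V>80)&(C[...,2]>0.085)&(C[...,2]<0.2)
if r.sum()>50:
    zt=np.percentile(C[r][:,2],98); t=r&(C[...,2]>zt-0.004); print("knob top z",zt,np.median(C[t],0).round(4))
E
python3 mag.py w9
```

```text
t 18.58 p [0.6418 0.0355 0.1999] rad 0.0659 barang 119.8 joint 0.616 yaw 84.5 F [ 0.2 -0.6  0.8] M [ 0.01  0.16 -0.03] w 0.0001 zaxis [ 0.126 -0.    -0.992] q [ 0.54  0.72 -1.18  1.62  0.78  1.18  0.69]
[-0.01859951 -0.00366907  0.1599471 ]
[ 283  189   76  129 8480] ((-0.007694099098443985, -0.0014675110578536987), (0.08802691847085953, 0.04755008593201637), 0.16727429628372192) [-0.01447249 -0.00128529  0.04018357]
stop 216 [[ 0.0486 -0.0358  0.0249]
 [ 0.0529  0.0299  0.0265]
 [ 0.0587  0.0355  0.0279]]
knob top z 0.12253349360557156 [ 0.5676 -0.058   0.1212]
```

View pics/w9.png

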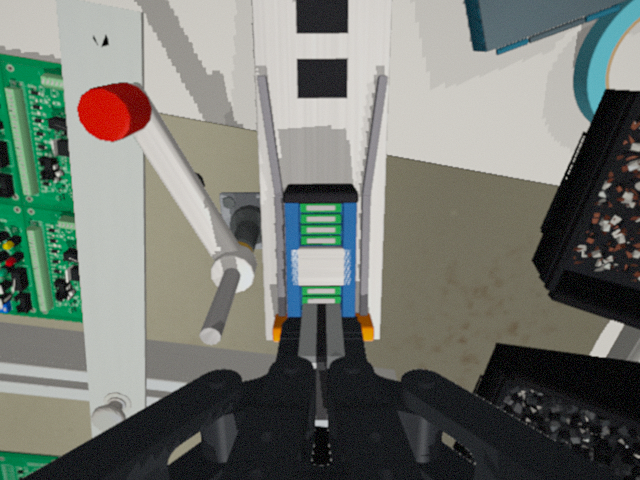

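The lower end of the magazine is at deck x -0.0517, so its centre is about -1.7 mm, with y -1.5 mm and 0.2° of turn. The stop face reads 0.0486, so it is docked. The knob is at (0.5676, -0.058). Next I'll grip the knob.

```bash
python3 -c "
from h import *
plan([0.5675,-0.058,0.18],down(np.radians(58)),n=7)"
```

```text
rows 7 dworld mm [-73.4 -93.6 -19.6] rot tool deg [ 6.91 -2.31 26.46]
0 [-0.57, -0.38, 0.06] [0.2, -0.07, 0.76]
1 [-0.6, -0.34, 0.07] [0.2, -0.07, 0.76]
2 [-0.62, -0.3, 0.08] [0.2, -0.07, 0.76]
3 [-0.63, -0.25, 0.09] [0.2, -0.07, 0.76]
4 [-0.65, -0.21, 0.09] [0.2, -0.07, 0.76]
5 [-0.66, -0.16, 0.1] [0.2, -0.07, 0.76]
6 [-0.67, -0.12, 0.11] [0.2, -0.07, 0.76]
```

Request:
move_arm([
  [[-0.57, -0.38, 0.06], [0.2, -0.07, 0.76]],
  [[-0.6, -0.34, 0.07], [0.2, -0.07, 0.76]],
  [[-0.62, -0.3, 0.08], [0.2, -0.07, 0.76]],
  [[-0.63, -0.25, 0.09], [0.2, -0.07, 0.76]],
  [[-0.65, -0.21, 0.09], [0.2, -0.07, 0.76]],
  [[-0.66, -0.16, 0.1], [0.2, -0.07, 0.76]],
  [[-0.67, -0.12, 0.11], [0.2, -0.07, 0.76]],
  [[0, 0, 0], [0, 0, 0]],
], jaw=0.4)

```text
t: 19.3
tcp_pos: [0.5566, -0.0579, 0.1775]
orientation: [-2.751, -1.496, 0.019]
contact_force: [-0.6, -0.4, 0.0]
gripper_width: 0.0595
```

```bash
python3 mag.py w10; python3 -c "
from h import *
plan([0.5675,-0.058,0.14],down(np.radians(58)),n=2)"
```

```text
t 19.3 p [ 0.5566 -0.0579  0.1775] rad 0.1233 barang -162.9 joint -4.318 yaw 57.1 F [-0.6 -0.4  0. ] M [-0.08  0.03  0.04] w 0.0595 zaxis [-0.015  0.003 -1.   ] q [ 0.71  0.66 -1.1   1.73  0.63  1.17  0.42]
[-0.09712285 -0.10474885  0.15104468]
[  480   242   145   160 12114] ((-0.0017109885811805725, -0.00133509561419487), (0.10111729800701141, 0.04829968139529228), 0.3021795153617859) [-0.0084653   0.00010752  0.04000961]
stop 356 [[0.0476 0.0024 0.0252]
 [0.0553 0.0292 0.0267]
 [0.0593 0.0357 0.0406]]
knob top z 0.12246684625805071 [ 0.567  -0.0587  0.1213]
rows 2 dworld mm [ 10.   -1.7 -38. ] rot tool deg [-0.77  0.2  -0.68]
0 [0.08, 0.2, 0.76] [-0.08, 0.02, -0.07]
1 [0.08, 0.19, 0.76] [-0.08, 0.02, -0.07]
```

View pics/w10.png

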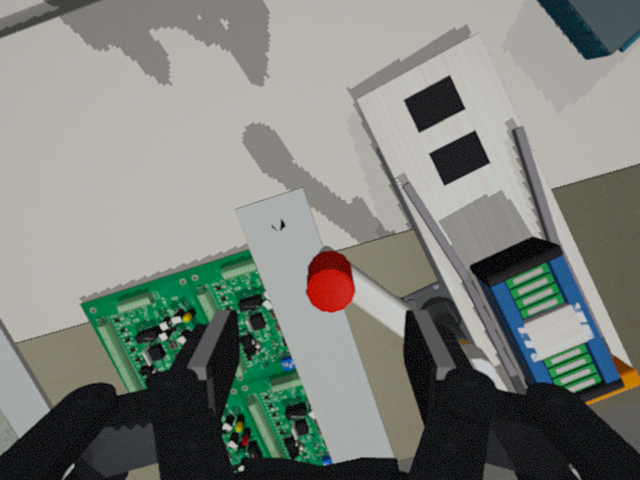

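Request:
move_arm([
  [[0.16, 0.38, 0.2], [-0.15, 0.04, -0.1]],
  [[0, 0, 0.7], [0, 0, 0]],
  [[0, 0, 0.6], [0, 0, 0]],
  [[0, 0, 0], [0, 0, 0]],
])

```text
t: 19.68
tcp_pos: [0.571, -0.0548, 0.1402]
orientation: [2.739, 1.533, 0.013]
contact_force: [-0.3, 0.6, 0.6]
gripper_width: 0.0597
```

```bash
python3 -c "
from h import *
knobst()
plan([0.567,-0.0583,0.095],down(np.radians(58)),n=2)"
```

```text
t 19.68 p [ 0.571  -0.0548  0.1402] rad 0.1087 barang -162.3 joint -4.307 yaw 58.5 F [-0.3  0.6  0.6] M [ 0.02 -0.02 -0.06] w 0.0597 zaxis [ 0.008  0.001 -1.   ] q [ 0.68  0.7  -1.07  1.77  0.69  1.09  0.39]
rows 2 dworld mm [ -4.   -3.5 -45.2] rot tool deg [ 0.36 -0.32  0.46]
0 [-0.11, -0.04, 0.9] [0.04, -0.03, 0.05]
1 [-0.1, -0.03, 0.9] [0.04, -0.03, 0.05]
```

Request:
move_arm([
  [[-0.2, -0.07, 0.5], [0.05, -0.05, 0.05]],
  [[0, 0, 0.8], [0, 0, 0]],
  [[0, 0, 0.45], [0, 0, 0]],
])

```text
t: 19.93
tcp_pos: [0.5697, -0.055, 0.0968]
orientation: [2.738, 1.535, 0.013]
contact_force: [-1.3, 0.3, -0.2]
gripper_width: 0.0594
```

```bash
python3 -c "
from h import *
knobst()
plan([0.567,-0.0583,0.095],down(np.radians(58)),n=1)
f=bot.grab_frame('wrist'); save('w11',f['img'])"
```

```text
t 19.93 p [ 0.5697 -0.055   0.0968] rad 0.11 barang -162.3 joint -4.308 yaw 58.6 F [-1.3  0.3 -0.2] M [-0.   -0.01  0.03] w 0.0594 zaxis [ 0.008  0.002 -1.   ] q [ 0.65  0.75 -1.02  1.82  0.76  1.01  0.34]
rows 1 dworld mm [-2.7 -3.3 -1.8] rot tool deg [ 0.35 -0.33  0.57]
0 [-0.17, -0.03, 0.07] [0.07, -0.07, 0.11]
```

View pics/w11.png

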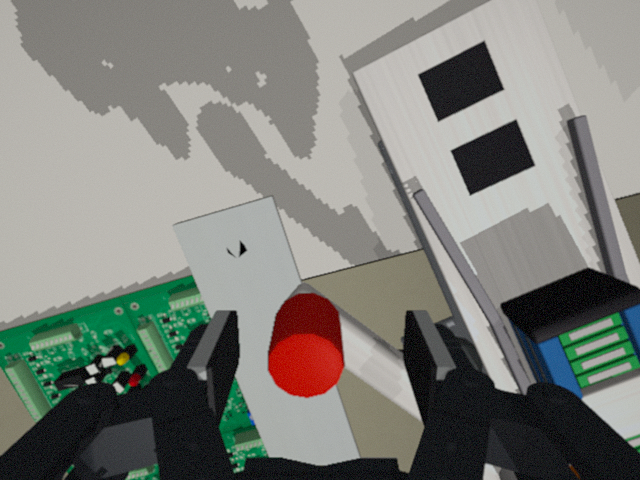

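The knob is at (306,350), almost centred. Close with a firmer grip for lifting.

Request:
move_arm([
  [[-0.18, -0.03, 0.15], [0.05, -0.05, 0.1]],
  [[0, 0, 0.05], [0, 0, 0]],
  [[0, 0, 0], [0, 0, 0]],
  [[0, 0, 0], [0, 0, 0]],
  [[0, 0, 0], [0, 0, 0]],
  [[0, 0, 0], [0, 0, 0]],
], jaw=-1, newtons=80)

```text
t: 20.48
tcp_pos: [0.5657, -0.0588, 0.0908]
orientation: [-2.746, -1.525, 0.002]
contact_force: [0.7, 0.6, -3.5]
gripper_width: 0.0239
```

```bash
python3 -c "
from h import *
knobst()"
```

```text
t 20.48 p [ 0.5657 -0.0588  0.0908] rad 0.115 barang -161.2 joint -4.288 yaw 58.1 F [ 0.7  0.6 -3.5] M [-0.05  0.1  -0.03] w 0.0239 zaxis [-0.001 -0.    -1.   ] q [ 0.66  0.76 -1.02  1.82  0.76  1.01  0.34]
```

Request:
move_arm([
  [[0, 0, -0.3], [0, 0, 0]],
  [[0, 0, -0.5], [0, 0, 0]],
  [[0, 0, -0.5], [0, 0, 0]],
  [[0, 0, -0.3], [0, 0, 0]],
])

```text
t: 20.82
tcp_pos: [0.5657, -0.0588, 0.133]
orientation: [-2.744, -1.525, 0.002]
contact_force: [2.5, 0.3, -5.6]
gripper_width: 0.0238
```

```bash
python3 mag.py w12
```

```text
t 20.82 p [ 0.5657 -0.0588  0.133 ] rad 0.1149 barang -161.2 joint -4.288 yaw 58.1 F [ 2.5  0.3 -5.6] M [-0.15 -0.1  -0.04] w 0.0238 zaxis [-0.002  0.001 -1.   ] q [ 0.68  0.71 -1.06  1.78  0.7   1.08  0.39]
[-0.09586463 -0.10475     0.10561924]
[  501   255   139   199 17163] ((-0.001651037484407425, -0.0017904974520206451), (0.04840769246220589, 0.10132384300231934), 89.89642333984375) [-0.01016005 -0.00291973  0.03993948]
knob top z 0.16405042791530286 [ 0.5665 -0.0586  0.163 ]
```

View pics/w12.png

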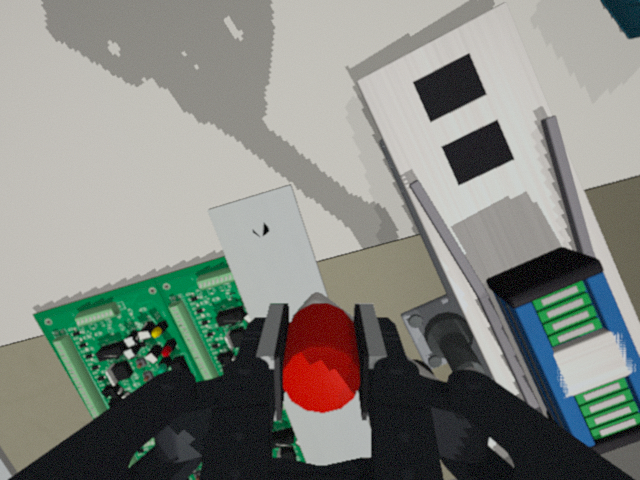

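The knob is held at (320,360) and its top has risen from 0.1225 to 0.164, a lift of 41 mm. The magazine has not moved. Swing back.

Request:
move_arm([
  [[0.26, -0.29, 0.0], [0, 0, 1]],
  [[0.26, -0.29, 0.0], [0, 0, 1]],
  [[0.26, -0.29, 0.0], [0, 0, 1]],
  [[0.26, -0.29, 0.0], [0, 0, 1]],
  [[0.26, -0.29, 0.0], [0, 0, 1]],
])

```text
t: 21.28
tcp_pos: [0.5609, -0.0084, 0.137]
orientation: [-3.015, -0.871, -0.005]
contact_force: [4.2, 0.4, -6.0]
gripper_width: 0.0238
```

```bash
python3 -c "
from h import *
knobst()"
```

```text
t 21.28 p [ 0.5609 -0.0084  0.137 ] rad 0.1143 barang 173.3 joint 1.55 yaw 32.2 F [ 4.2  0.4 -6. ] M [-0.   -0.42  0.19] w 0.0238 zaxis [ 0.002  0.004 -1.   ] q [ 0.55  0.64 -0.94  1.8   0.6   1.01 -0.07]
```

Request:
move_arm([
  [[0.26, -0.29, 0.05], [0, 0, 1]],
  [[0.26, -0.29, 0.05], [0, 0, 1]],
  [[0.26, -0.29, 0.03], [0, 0, 1]],
  [[0.26, -0.29, 0.03], [0, 0, 1]],
  [[0.26, -0.29, 0.03], [0, 0, 1]],
  [[0.26, -0.29, 0.03], [0, 0, 1]],
])

```text
t: 21.78
tcp_pos: [0.5851, 0.0483, 0.1351]
orientation: [-3.136, -0.024, -0.013]
contact_force: [4.4, -0.8, -5.9]
gripper_width: 0.0239
```

```bash
python3 -c "
from h import *
knobst()"
```

```text
t 21.78 p [0.5851 0.0483 0.1351] rad 0.1136 barang 141.9 joint 1.003 yaw 0.9 F [ 4.4 -0.8 -5.9] M [-0.09 -0.4   0.19] w 0.0239 zaxis [ 0.008  0.005 -1.   ] q [ 0.35  0.63 -0.77  1.74  0.51  0.98 -0.6 ]
```

Request:
move_arm([
  [[0.26, -0.29, 0.03], [0, 0, 1]],
  [[0.26, -0.29, 0.03], [0, 0, 1]],
  [[0.26, -0.29, 0.02], [0, 0, 1]],
  [[0.26, -0.29, 0.02], [0, 0, 1]],
  [[0.26, -0.29, 0.02], [0, 0, 1]],
  [[0.26, -0.29, 0.02], [0, 0, 1]],
])

```text
t: 22.28
tcp_pos: [0.6349, 0.0841, 0.1346]
orientation: [-3.023, 0.823, -0.018]
contact_force: [3.7, -2.2, -5.7]
gripper_width: 0.0235
```

```bash
python3 -c "
from h import *
knobst()"
```

```text
t 22.28 p [0.6349 0.0841 0.1346] rad 0.113 barang 110.5 joint 0.454 yaw -30.5 F [ 3.7 -2.2 -5.7] M [-0.12 -0.32  0.32] w 0.0235 zaxis [ 0.013  0.005 -1.   ] q [ 0.18  0.66 -0.6   1.6   0.42  1.   -1.08]
```

Request:
move_arm([
  [[0.26, -0.29, 0.02], [0, 0, 1]],
  [[0.26, -0.29, 0.02], [0, 0, 1]],
  [[0.26, -0.29, 0.02], [0, 0, 1]],
  [[0.26, -0.29, 0.02], [0, 0, 1]],
  [[0.25, -0.28, 0.02], [0, 0, 1]],
])

```text
t: 22.7
tcp_pos: [0.6856, 0.0905, 0.134]
orientation: [-2.757, 1.481, -0.018]
contact_force: [3.8, -1.7, -5.3]
gripper_width: 0.0237
```

```bash
python3 -c "
from h import *
knobst()
f=bot.grab_frame('side'); save('s4',crop(f['img'],270,160,430,280,5))"
```

```text
t 22.7 p [0.6856 0.0905 0.134 ] rad 0.1128 barang 84.3 joint -0.003 yaw -56.5 F [ 3.8 -1.7 -5.3] M [-0.2  -0.52  0.46] w 0.0237 zaxis [ 0.016  0.005 -1.   ] q [ 0.09  0.71 -0.47  1.45  0.35  1.05 -1.44]
```

View pics/s4.png

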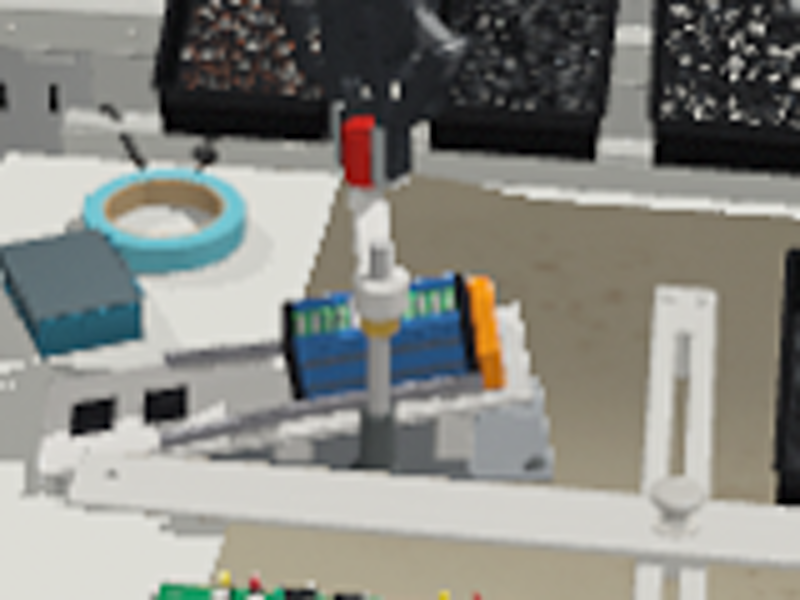

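The bar is straight across the magazine (joint about 0.00) and lifted. Lower by about 20 mm.

Request:
move_arm([
  [[0, 0, 0.3], [0, 0, 0]],
  [[0, 0, 0.3], [0, 0, 0]],
  [[0, 0, 0.15], [0, 0, 0]],
])

```text
t: 23.0
tcp_pos: [0.6871, 0.0904, 0.1141]
orientation: [-2.751, 1.49, -0.018]
contact_force: [0.9, -0.6, -5.3]
gripper_width: 0.0238
```

```bash
python3 -c "
from h import *
knobst()"
```

```text
t 23.0 p [0.6871 0.0904 0.1141] rad 0.1128 barang 83.6 joint -0.016 yaw -56.9 F [ 0.9 -0.6 -5.3] M [-0.03 -0.2   0.23] w 0.0238 zaxis [ 0.016  0.006 -1.   ] q [ 0.09  0.73 -0.46  1.47  0.36  1.01 -1.45]
```

Request:
move_arm([
  [[0, 0, 0.12], [0, 0, 0]],
])

```text
t: 23.08
tcp_pos: [0.6871, 0.0906, 0.1106]
orientation: [-2.751, 1.488, -0.018]
contact_force: [1.5, 1.0, 12.4]
gripper_width: 0.0242
```

Request:
move_arm([
  [[0, 0, 0.1], [0, 0, 0]],
])

```text
t: 23.17
tcp_pos: [0.6878, 0.0909, 0.1099]
orientation: [-2.751, 1.486, -0.021]
contact_force: [-5.0, -2.6, 23.0]
gripper_width: 0.0236
```

The pad has met the magazine: the force flipped from -5 N to +23 N at the expected height of about 0.110. Ease off and let go.

Request:
move_arm([
  [[0, 0, -0.03], [0, 0, 0]],
])

```text
t: 23.25
tcp_pos: [0.6875, 0.0904, 0.1115]
orientation: [-2.752, 1.486, -0.022]
contact_force: [0.1, -2.2, -4.9]
gripper_width: 0.0241
```

Request:
move_arm([
  [[0, 0, 0], [0, 0, 0]],
  [[0, 0, 0], [0, 0, 0]],
  [[0, 0, 0], [0, 0, 0]],
  [[0, 0, 0], [0, 0, 0]],
], jaw=0.4)

```text
t: 23.58
tcp_pos: [0.6877, 0.092, 0.1136]
orientation: [-2.75, 1.481, -0.025]
contact_force: [0.4, -0.3, 0.1]
gripper_width: 0.0602
```

Request:
move_arm([
  [[0, 0, -0.3], [0, 0, 0]],
  [[0, 0, -0.8], [0, 0, 0]],
  [[0, 0, -0.8], [0, 0, 0]],
  [[0, 0, -0.8], [0, 0, 0]],
  [[0, 0, -0.8], [0, 0, 0]],
  [[0, 0, -0.8], [0, 0, 0]],
  [[0, 0, 0], [0, 0, 0]],
])

```text
t: 24.17
tcp_pos: [0.6841, 0.093, 0.2272]
orientation: [-2.752, 1.476, -0.019]
contact_force: [0.6, 0.4, 1.3]
gripper_width: 0.0598
```

```bash
python3 mag.py w13; python3 -c "
from h import *
f=bot.grab_frame('side'); save('s5',crop(f['img'],270,160,430,280,5))"
```

```text
t 24.17 p [0.6841 0.093  0.2272] rad 0.1151 barang 85.2 joint 0.012 yaw -56.4 F [0.6 0.4 1.3] M [ 0.06 -0.03  0.02] w 0.0598 zaxis [ 0.02   0.011 -1.   ] q [ 0.1   0.63 -0.5   1.33  0.3   1.23 -1.4 ]
[0.02222725 0.05770592 0.18044101]
[ 365  204   97   86 4348] ((0.02523200958967209, -0.00122891366481781), (0.047618165612220764, 0.047548748552799225), 0.5517499446868896) [0.02820518 0.00018964 0.03973558]
stop 1819 [[ 0.0493 -0.0333  0.0212]
 [ 0.0555  0.003   0.0266]
 [ 0.0606  0.0365  0.0281]]
knob top z 0.14279294675580728 [0.6846 0.0901 0.1413]
```

View pics/w13.png

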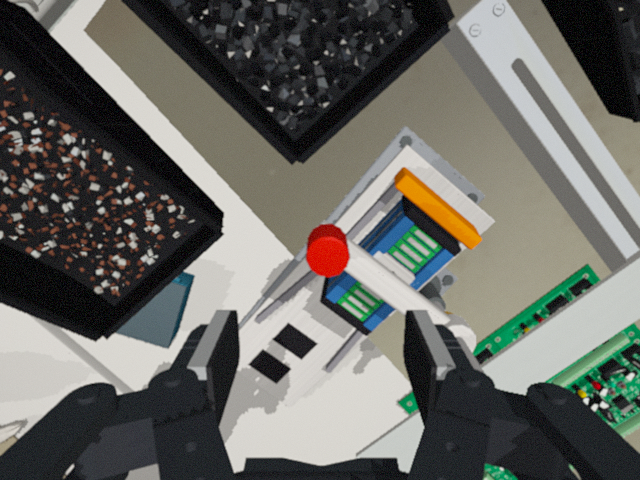

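View pics/s5.png

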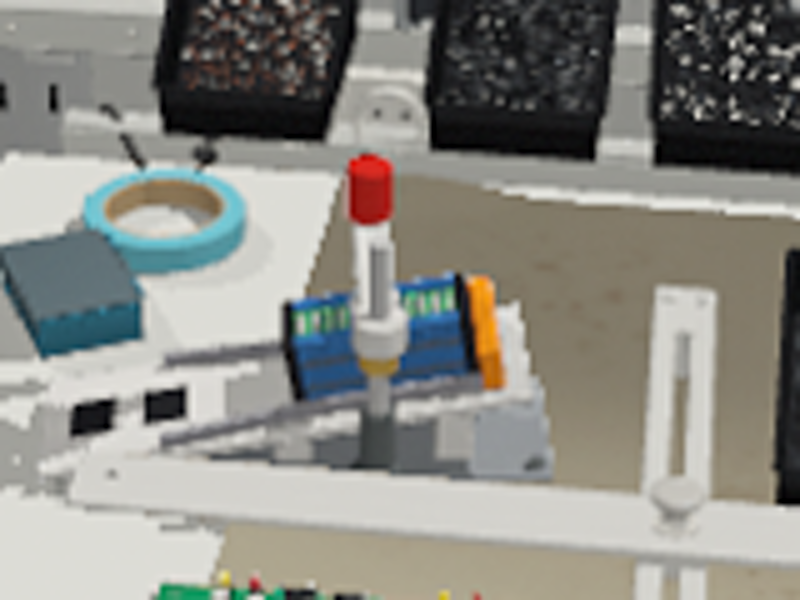

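The pad rests on the magazine: the knob top is at 0.1428 against 0.1225 when down, a lift of 20.3 mm. The magazine's upper end is at deck x 0.049 and the stop face at 0.0493. The bar joint is about 0.0 rad and the arm is clear. Handing in.

```bash
python3 -c "
from h import *
a=dict(np.load('side0.npz')); f=bot.grab_frame('side'); C0=cloud(a);C=cloud(f)
for n,(u,v) in dict(spool=(242,330),case=(284,213),tape=(292,205)).items(): print(n,(np.median(C[v-2:v+3,u-2:u+3],axis=(0,1))-np.median(C0[v-2:v+3,u-2:u+3],axis=(0,1))).round(4))
print(bot.read_state()['t']); print(bot.finish_job())"
```

```text
spool [ 0.0002 -0.0004  0.0012]
case [-0.      0.0027 -0.0002]
tape [-0.      0.0028  0.0002]
24.3167
the job is handed in; nothing more can be done
None
```

The job is handed in at 24.3 s of the 72 s allowed. The magazine is docked against the top stop with the clamp pad resting on it. `finish_job` gives no verdict, so this rests on my own measurements.

**What I did**
1. Swung the clamp bar aside to about 2.0 rad by its knob.
2. Laid the magazine on the lower ramp at deck x −0.113 m, y +0.5 mm and about 0.3° off straight, and let go of it there.
3. Pushed it up with closed fingers until the force rose to 28 N at the stop.
4. Lifted the bar about 41 mm, swung it back across and lowered it onto the magazine, then let go and backed away.

**Last checks**

| Check | Measured | Allowed |
|---|---|---|
| Magazine x in the deck frame | −1 to −1.7 mm | ±4 mm |
| Magazine y | about −1.5 mm | ±6 mm |
| Magazine angle | under 0.6° | 4° |
| Clamp bar turn | about 0.0 rad | ±0.2 rad |
| Clamp bar lift | about 20.3 mm | 13–26 mm |

- **Bystanders:** the spot checked on the spool, case and tape shifted by less than 3 mm, which is within depth noise.
- **Arm:** clear of everything, with contact force near zero.

**What did not go cleanly**
- **Placing force:** the contact force briefly reached about 64 N when the magazine was set on the ramp, because I lowered it slightly too far. That is under the 120 N wrist limit. I read it as the magazine pressing on the ramp rather than the gripper's body, which the 40 N limit covers, but I did not confirm that.
- **Final view:** the clamp bar hid part of the magazine, so the last along-ramp reading uses only its upper end. The lower end was measured before the bar was lowered and gave −1.7 mm.

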